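# Set the tray stop and load the sample scanner

### The arm

A 6-joint arm with a two-finger parallel gripper is mounted at the origin on the work surface. World frame = base frame: x ahead of the robot, y to its left, z up, the work surface at z = 0. Lengths are in m, angles in rad, forces in N, time in s.
With the tool pointing down it reaches from about 0.275 to 1 m from the base axis. Payload 8.4 kg.
Tool frame: the origin (TCP) lies on the centre line of the jaws, within the pads' length; the fingertips stand 19 mm ahead of it and the grasp point (between the pads) is the TCP; z points along the fingers, y is the line along which they close (so a half turn about z gives the same grasp; the last joint's range is limited). The gripper opens to 85 mm and grips with 20 to 120 N. Pads are 22 mm wide; open, the fingers measure 114 mm over their backs; the gripper's body (76 mm by 85 mm) begins 54 mm behind the grasp point. The pads swing forward as they close: fully open they stand 13 mm farther back than shut.
Start: joints at [1.236, 0.353, 1.633, -0, 1.155, -0.002], TCP at [0.204, 0.591, 0.25] pointing down, gripper open.
Joint ranges: [-2.63, 2.63], [-0.92, 2.1], [0.06, 2.66], [-1.3, 4.44], [0, 2.69], [-3.02, 3.02]. Speed limits (rad/s): [2.22, 2.22, 2.79, 3.14, 3.14, 3.14].

### API

Orientations are given as a rotation vector (axis times angle).
In Python, from cell import bot, optics, search_frame, masks_of gives the robot as it stands.
- The arm moves only by the tool jog_arm, never from a script. Its argument "plan" is text: rows parted by semicolons, each of 7 numbers parted by spaces: the shift along the tool's x, y, z as a fraction of full scale, then the turn, a rotation vector about the tool's x, y, z as a fraction of full scale, then the closure, from -1 (fully open) to 1 (shut). A call has 1 to 12 rows; each row is the pose to reach, as a shift and turn from the pose commanded when the call began, along the tool's axes at that moment; what a row does not reach only later rows make up. Full scale, the value 1, is 30 cm for a shift and 60 degrees for a turn. A row lasts 1/12 s, in which the tool goes at most 41.7 mm and 7.16 degrees, less where a joint would pass 70% of its speed; a pose out of reach is approached as far as the arm can. A call with a number of a shift or a turn outside -1 to 1 is refused whole. A call with a gripper value outside its range is refused whole. The fingers move at their own pace and stop on an object; the grip force is fixed at half the most. Time passes only in rows, so rows that repeat a pose let the fingers close. It gives the time, the measured TCP pose, the force, the opening and the grip force at its end, in the units of the state.
- bot.observe(): the state, without advancing time (a new reading comes with each control period).
- optics.grab_frame(name): name is "scene" or "top" or "wrist"; returns a dict with "frame" (480x640x3 uint8, red, green, blue), "mtx" (3x3 intrinsics, pixels), "rvec" (rotation vector, rad) and "tvec" (3), from world to camera coordinates, as OpenCV has them. Camera axes: x right, y down, z forward; pixel columns grow to the right and rows downward; lengths in m; the calibration is good to about 2 mm. The wrist camera is an equidistant fisheye: a pixel r from the principal point sees the ray r / f radians off the axis. A picture is of the moment at which its call begins. There is no depth.
- bot.job_done(): hands the job in; it is judged then, once.
Trained networks look in a picture, given as the dict that the camera call returned (one of the last four; its "shot" number tells which), for a name from the list of things; names that differ only in an ending like _2 or _b are one class to them, and where a whole thing is asked for, a point or a joint stands for the part that bears it (a point fixed in the world has none). Each returns a list of dicts, best first, with "score" (0 to 1); they miss things now and then, are a little off and sometimes report something else, mostly with a low value. They report only what shows in the picture. A call takes as long as a camera call. They do not tell look-alikes from the thing itself.
- search_frame(picture, name): "pixel" ([column, row] in pixels, amid what is visible of it).
- masks_of(picture, name): "mask" (480x640 bool, what is visible of it) and "pixel" ([column, row] in pixels, amid what is visible of it).
The state is a dict: "clock": time; "joint_pos": joint angles; "joint_velocities": joint speeds; "joint_torque": joint torques, N m; "position": TCP position; "ee_rot": TCP orientation; "force": force on the tool from outside, world axes, zero at the start; "moment": the same for the moment, N m; "grip_width": finger opening in m; "grasp_force": force on a finger pad.
Only numpy, scipy, OpenCV 4.12 (cv2) and the standard library are available. Lean on these libraries where they do the work, as an engineer would, in place of code of your own. Each camera call takes 0.05 s, during which the arm holds its last target. There are 200 camera calls.

### The job

Get the scanner ready for a batch. First slide the steel stop bracket along its bolt slots until its pointer is on the line of the black marker clip, and turn both clamp knobs clockwise as far as they go to lock it there. Then stand every metal sample canister in a pocket of the grey tray (one each, any pocket, flat on the pocket floor), slide the loaded tray into the scanner's channel until it rests against the stop, leaving stop and clamps as set, and finally throw the run switch over; leave everything else on the bench where it is.

Things in the scene. Friction and masses are not known exactly. Their poses are not given: they have to be found in the camera images.
- dock: The scanner, fixed. Origin: bench level, middle of its channel's mouth; +y = the way the tray goes in, z up. Rails 14 mm high, 65 mm apart inside, from y = 30 to 440 mm, flared out to 88 mm at y = 0; the bench is the channel floor. White head over the channel at y = 57 to 123 mm: underside 55, top 95 mm up, 105 mm wide. Ruled white strip beside the +x rail. Run switch block at x = 128, y = 200 mm.
- stop (a joint): Position (m) of the steel stop bracket, which slides along the dock's +y from 0 to 0.065; at value s its front face is at dock y = 0.165 + s. It starts near 0 and always has to go towards +y. Loose, it slides with about 3 N; with the clamps tight, 25 N will not shift it.
- stop_face (a point): Point on the bench below the middle of the stop's front face (towards the mouth; the tray meets it). Axes as the dock's. To slide the stop, pinch its wall from above: an upright wall 56 mm wide in x, 12 mm thick in y (from this face to +12 mm), top 45 mm above the bench; behind it a flat foot plate with two bolt slots runs 205 mm to +y.
- stop_pointer (a point): Tip of the stop's small steel pointer, level with the stop's front face, over the +x rail.
- mark_line (a point): The mark: middle of the thin white line across the top of the small black marker clip (18 x 12 x 6 mm), which is fixed on the ruled strip beside the +x rail; 19 mm above the bench. Axes as the dock's: the stop is set when the y of pointer and line agree.
- clamp_a (a joint): Angle (rad) of the clamp knob nearer the mouth (dock x = 16, y = 295 mm): 0 (loose) to 1.4 (end of its travel, tight), growing as it turns clockwise seen from above; starts below 0.3. It begins to bite at about 0.85; turning it takes under 0.2 N m. It stays where it is left.
- clamp_a_grip (a point): Point on that knob's axis inside its upright bar, 72 mm above the bench. Black bar 10 mm thick, 44 mm long, 59 to 85 mm above the bench, over a round collar (24 mm wide, 48 to 60 mm above the bench). The point turns with the knob: its y axis lies along the bar (the dock's y when the knob is at 0), so close the fingers along its x axis.
- clamp_b (a joint): The same for the second clamp knob, farther in (dock x = -16, y = 350 mm).
- clamp_b_grip (a point): The same point on the second clamp knob, which is made like the first.
- tray: Loose grey tray, 60 mm (x) by 200 mm (y), walls 12 mm high, about 0.3 kg. Origin: middle of its underside; +y is its nose, which enters the scanner first. Four pockets in a row along y, centred at y = -73.5, -24.5, 24.5 and 73.5 mm, each 48 (x) x 45 mm (y) inside, floor 4 mm above the underside. At the -y end an upright handle tab, 12 mm thick in x.
- tray_tab (a point): Middle of the top edge of the tray's handle tab (12 mm thick in x, y = -136 to -100 mm), 42 mm above the underside, at tray y = -118 mm.
- tray_nose (a point): Middle of the front (+y) end face of the tray, 6 mm above the underside.
- run (a joint): Angle (rad) of the run switch lever, 0 (leaning to the dock's -y) to 1.0 (leaning to +y, on); starts below 0.1, moves with a light push and stays where it is left. Its block is 50 (x) x 70 (y) x 25 mm; the pivot is 22 mm above the bench at dock x = 128, y = 200 mm, its axis along the dock's x.
- run_tip (a point): Centre of the black ball (diameter 26 mm) at the end of the run lever, 60 mm from the pivot; about 75 mm above the bench at both ends of the throw, 82 mm at the middle.
- dishes: Two stacked round glass dishes, 60 mm wide, 27 mm high; not part of the job. Origin under the middle.
- tipbox: Blue box with clear lid, 85 x 125 x 66 mm; not part of the job.
- timer: White timer, 70 x 60 x 22 mm; not part of the job.
- can0: Plain aluminium sample canister, 40 mm in diameter, 36 mm high, about 70 g, the same at both ends, standing on the bench (2 to 4 of the four are present). Origin: its centre, 18 mm above what it stands on; z is its round axis.
- can1: Plain aluminium sample canister, 40 mm in diameter, 36 mm high, about 70 g, the same at both ends, standing on the bench (2 to 4 of the four are present). Origin: its centre, 18 mm above what it stands on; z is its round axis.
- can2: Plain aluminium sample canister, 40 mm in diameter, 36 mm high, about 70 g, the same at both ends, standing on the bench (2 to 4 of the four are present). Origin: its centre, 18 mm above what it stands on; z is its round axis.
- can3: Plain aluminium sample canister, 40 mm in diameter, 36 mm high, about 70 g, the same at both ends, standing on the bench (2 to 4 of the four are present). Origin: its centre, 18 mm above what it stands on; z is its round axis.
Mind the look-alikes: they are no part of the job. Leave any red look-alike of the can0 alone. What is shaped like the can3 but yellow is not meant.

How it is judged:
By the outcome, as a careful person would: the job done as asked, in the order asked, and still so for the second after the job is handed in, with the robot touching nothing.
Of can0, can1, can2, can3 only 2 to 4 are there at a start; the rules pass over those that are not, and their reading is None.
At some moment in a run one of can0, can1, can2, can3 may be knocked a few centimetres aside while the robot is not near it.
Once in a run the grip may slacken for a moment while it holds something.
It also fails if it takes over 210 s, if anything falls off the work surface, if the arm or the gripper's body presses on something with over 40 N, if the wrist force passes 120 N, or if a joint passes its speed limit or range.

## Working session

There is one attempt and no reset: what is moved stays moved. The work goes in short steps, Python scripts to look and compute and a tool call to move; the robot and the scene stay as the last step left them, time stands still between calls to the robot, and variables do not carry over. Pictures are saved under pics/ and viewed, at most 14 in all, crops included, and the job is handed in when it is done.

Besides the shell and the picture viewer there is one more tool, called after "Call:" as name(argument=value, ...) on one line, values as JSON. jog_arm: Moves the arm, as the interface text tells. Its arguments: {"type":"object","properties":{"plan":{"type":"string"}},"required":["plan"]}

```bash
ls; mkdir -p pics
python3 - <<'E'
from cell import bot, optics
import cv2
for n in ["scene","top"]:
    p=optics.grab_frame(n); cv2.imwrite(f"pics/{n}0.png",p["frame"][:,:,::-1]); print(n,p["mtx"].round(1).tolist(),p["rvec"],p["tvec"])
print(bot.observe())
E
```

```text
pics
scene [[485.6, 0.0, 327.6], [0.0, 485.6, 234.6], [0.0, 0.0, 1.0]] [ 1.79623825  1.9085826  -0.63254932] [ 0.01364916 -0.36461303  1.43217302]
top [[472.0, 0.0, 322.6], [0.0, 472.0, 241.7], [0.0, 0.0, 1.0]] [ 2.21207074 -2.17278827  0.08832045] [-0.00733869  0.49873119  1.13705096]
{'clock': 0.1, 'joint_pos': array([ 1.23560903e+00,  3.53558811e-01,  1.63405534e+00, -2.18180233e-06,
        1.15519937e+00, -2.40565054e-03]), 'joint_velocities': array([ 0.00141769, -0.00097984, -0.00132681,  0.00115568,  0.00029766,
       -0.0010643 ]), 'joint_torque': array([-7.26686230e-04, -6.06356978e+01, -3.42820323e+01, -1.04610735e-04,
        3.83472550e-03,  9.84856229e-06]), 'position': array([0.20404316, 0.5903316 , 0.24965117]), 'ee_rot': array([-5.20288371e-01, -3.09800332e+00,  1.89087374e-03]), 'force': array([-0.39837273,  0.31690696,  0.51195811]), 'moment': array([-0.00865281, -0.02916914,  0.02486006]), 'grasp_force': 0.0, 'grip_width': 0.08547715646405563}
```

View pics/top0.png

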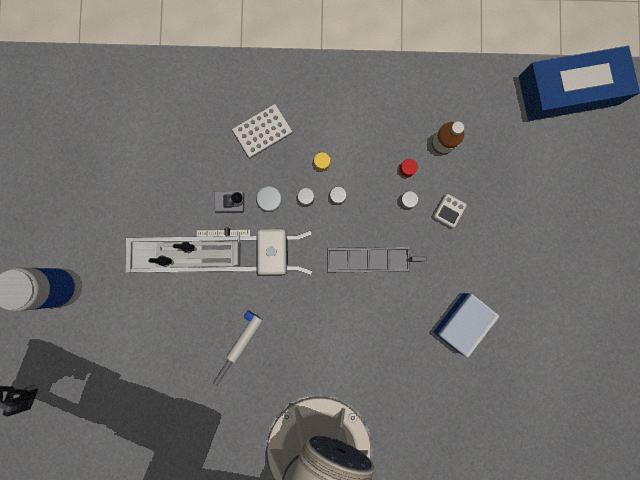

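View pics/scene0.png

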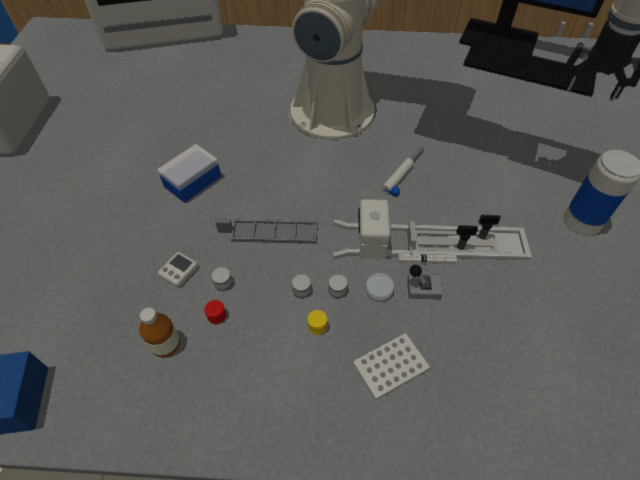

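The top view shows the dock with its mouth at (312,255), running left along world +y. The tray is at (368,260) with its tab at (418,260).
- **Metal cylinders:** (306,197), (338,195) and (410,200).
- **Look-alikes:** red (409,167), yellow (322,161) and the glass dishes at (269,199).

I choose the three plain aluminium ones. Next is a close crop and measurements.

```bash
cat > h.py <<'E'
import numpy as np, cv2
from cell import bot, optics, search_frame, masks_of
from scipy.spatial.transform import Rotation as R
def ray(p,px):
    M=p["mtx"];Rm=cv2.Rodrigues(np.array(p["rvec"],float))[0];t=np.array(p["tvec"],float).ravel()
    d=np.array([(px[0]-M[0,2])/M[0,0],(px[1]-M[1,2])/M[1,1]])
    if p.get("fish"):
        th=np.hypot(*d); d=np.r_[d/max(th,1e-9)*np.sin(th),np.cos(th)]
    else: d=np.r_[d,1]
    return -Rm.T@t, Rm.T@d
def at(p,px,z):
    c,d=ray(p,px); return (c+d*(z-c[2])/d[2])
def proj(p,X):
    M=p["mtx"];Rm=cv2.Rodrigues(np.array(p["rvec"],float))[0];c=Rm@np.array(X,float)+np.array(p["tvec"],float).ravel()
    if p.get("fish"):
        r=np.hypot(c[0],c[1]);th=np.arctan2(r,c[2]);u=c[:2]/max(r,1e-9)*th
    else: u=c[:2]/c[2]
    return np.array([M[0,0]*u[0]+M[0,2],M[1,1]*u[1]+M[1,2]])
def grab(n):
    p=optics.grab_frame(n); p["fish"]=(n=="wrist"); return p
def save(p,name,box=None,k=1):
    f=p["frame"][:,:,::-1]
    if box: f=f[box[1]:box[3],box[0]:box[2]]
    cv2.imwrite("pics/"+name,cv2.resize(f,None,fx=k,fy=k,interpolation=cv2.INTER_CUBIC))
def go(dpos=None,yaw=None):
    pass
E
python3 - <<'E'
from h import *
p=grab("top"); s=grab("scene")
save(p,"crop1.png",(120,180,440,290),2.5)
H={"can0":.018,"tray":.008,"tray_tab":.042,"stop":.02,"clamp_a_grip":.085,"run_tip":.075,"mark_line":.019,"dishes":.02,"stop_pointer":.019,"stop_face":.03,"dock":.03,"tipbox":.06,"timer":.02}
for n,z in H.items():
    for nm,q in (("top",p),("scene",s)):
        try: 
            for r in search_frame(q,n)[:6]: print(n,nm,round(r["score"],2),np.round(r["pixel"],1),at(q,r["pixel"],z).round(4)[:2])
        except Exception as e: print(n,e)
m=[r for r in masks_of(p,"tray")][0]["mask"].astype(np.uint8)
c=max(cv2.findContours(m,0,2)[0],key=cv2.contourArea); print(cv2.minAreaRect(c))
E
```

```text
can0 top 0.8 [305.9 198.9] [0.6033 0.0446]
can0 top 0.56 [321.8 159.8] [0.7015 0.0072]
can0 top 0.51 [404.6 200.5] [ 0.604  -0.1985]
can0 top 0.5 [337.7 195. ] [ 0.6145 -0.0334]
can0 top 0.49 [406.8 167.3] [ 0.687  -0.2035]
can0 top 0.39 [235.8 196.9] [0.6049 0.2165]
can0 scene 0.93 [216.3 311.1] [ 0.6849 -0.2061]
can0 scene 0.79 [318.8 323.4] [0.6998 0.0088]
can0 scene 0.72 [335.6 284.8] [0.6057 0.0388]
can0 scene 0.7 [302.2 285.6] [ 0.6122 -0.0332]
can0 scene 0.56 [219.1 276.4] [ 0.6003 -0.2167]
tray top 0.89 [370.7 260. ] [ 0.4564 -0.1176]
tray scene 0.81 [267.7 230.2] [ 0.4591 -0.1295]
tray_tab top 0.9 [370.5 256.2] [ 0.4644 -0.1131]
tray_tab scene 0.92 [269.7 229.8] [ 0.4835 -0.1185]
stop top 0.6 [162.7 261.3] [0.4438 0.388 ]
stop top 0.56 [202.3 252.7] [0.4664 0.2932]
stop scene 0.73 [443.1 238.7] [0.467  0.2818]
clamp_a_grip top 0.66 [182.4 244.4] [0.482  0.3235]
clamp_a_grip top 0.19 [304.2 200.9] [0.5879 0.0467]
clamp_a_grip scene 0.75 [464.7 230.7] [0.4916 0.3139]
clamp_a_grip scene 0.39 [442.4 242.4] [0.5265 0.2625]
run_tip scene 0.54 [420.2 270.2] [0.594 0.213]
mark_line top 0.41 [224.2 233.4] [0.5144 0.2419]
dishes top 0.8 [269.  196.4] [0.6074 0.135 ]
dishes scene 0.7 [380.4 289.1] [0.6116 0.1355]
dishes scene 0.56 [419.2 271.5] [0.5612 0.2214]
stop_pointer top 0.83 [205.4 252.2] [0.4678 0.286 ]
stop_pointer scene 0.73 [440.2 242.4] [0.4774 0.2745]
stop_pointer scene 0.41 [487.1 224.5] [0.4172 0.3903]
stop_face top 0.88 [202.7 255.8] [0.4585 0.2896]
stop_face top 0.17 [184.3 245.9] [0.4816 0.3345]
stop_face scene 0.92 [441.9 243.6] [0.4888 0.2753]
dock top 0.62 [215.3 252.5] [0.467  0.2596]
dock scene 0.84 [426.1 241.1] [0.484  0.2398]
tipbox top 0.87 [465.9 325.3] [ 0.3063 -0.3358]
tipbox scene 0.64 [189.2 173. ] [ 0.3348 -0.335 ]
timer top 0.74 [450.4 211.4] [ 0.5789 -0.3111]
timer scene 0.71 [178.3 267.9] [ 0.5853 -0.3101]
((376.5, 259.0), (24.0, 97.0), 90.0)
```

View pics/crop1.png

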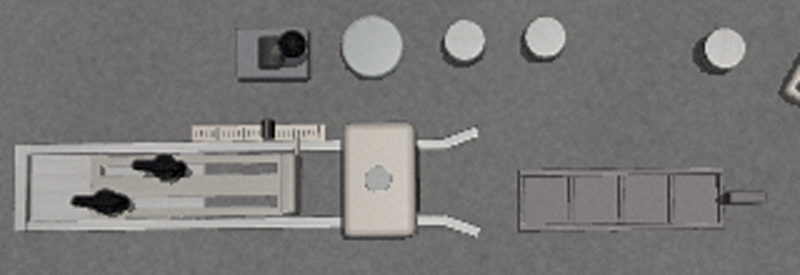

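The crop shows three plain aluminium cans at full-image pixels (306,196), (338,195) and (410,199). The stop wall is at about (236,252), the pointer tip at (239,238) and the marker at (227,232). The knobs are at (184,247) and (161,260).

Next I estimate the dock position from the head and move the wrist camera over the stop.

Run:
```python
from h import *
p=grab("top")
f=lambda c:(120+c[0]/2.5-.2,180+c[1]/2.5-.2)
for n,c,z in [("head1",(343,123),.095),("head2",(415,238),.095),("ptr",(298,137),.02),("mark",(267,120),.019),("knobA",(167,167),.085),("knobB",(102,202),.085),("railU end",(448,145),.014),("railL end",(448,221),.014),("railU far",(15,148),.014),("railL far",(15,230),.014),("flareU",(477,131),.014),("flareL",(479,234),.014),("sw",(273,54),.025),("ball",(292,44),.075),("trayTL",(518,170),.012),("trayBL",(518,230),.012),("trayTR",(722,169),.012),("trayBR",(722,228),.012),("tab",(747,198),.042),
 ("c1",(464,42),.036),("c2",(545,38),.036),("c3",(725,48),.036)]:
    print(n,at(p,f(c),z).round(4)[:2])
w=grab("wrist"); Rw=cv2.Rodrigues(w["rvec"])[0]; print("wrist cam pos",(-Rw.T@w["tvec"]),"axes\n",Rw.round(2),w["mtx"])
```

```text
head1 [0.5196 0.1526]
head2 [0.4162 0.0847]
ptr [0.5121 0.2056]
mark [0.5282 0.2365]
knobA [0.4771 0.3138]
knobB [0.444  0.3718]
railU end [0.5074 0.0597]
railL end [0.433  0.0581]
railU far [0.4967 0.4818]
railL far [0.4169 0.4781]
flareU [0.5217 0.0315]
flareL [0.4209 0.0276]
sw [0.5924 0.2315]
ball [0.5946 0.2047]
trayTL [ 0.4842 -0.0094]
trayBL [ 0.4255 -0.0104]
trayTR [ 0.4889 -0.2101]
trayBR [ 0.4309 -0.2104]
tab [ 0.4597 -0.2284]
c1 [0.606  0.0454]
c2 [ 0.6114 -0.0329]
c3 [ 0.6051 -0.2078]
wrist cam pos [0.12680481 0.61592298 0.3734644 ] axes
 [[ 0.33  0.95  0.  ]
 [ 0.9  -0.31  0.32]
 [ 0.3  -0.1  -0.95]] [[371.64829954   0.         323.03643986]
 [  0.         371.64829954 240.36434852]
 [  0.           0.           1.        ]]
```

Call:
jog_arm(plan="0 0 0 0 0 -0.1 -1; 0 0 0 0 0 -0.2 -1; 0 0 0 0 0 -0.32 -1; 0 0 0 0 0 -0.32 -1")

```text
clock: 1.98
position: [0.2042, 0.5907, 0.2503]
ee_rot: [-0.013, 3.142, 0.0]
force: [-0.8, 0.1, -0.1]
grip_width: 0.0851
grasp_force: 0.0
```

Call:
jog_arm(plan="-0.2 -0.25 0 0 0 0 -1; -0.4 -0.5 0 0 0 0 -1; -0.6 -0.75 0 0 0 0 -1; -0.75 -0.95 0 0 0 0 -0.3;-0.85 -1 0 0 0 0 -0.3;-0.873 -1 0 0 0 0 -0.3;-0.873 -1 0 0 0 0 -0.3;-0.873 -1 0 0 0 0 -0.3;-0.873 -1 0 0 0 0 -0.3;-0.873 -1 0 0 0 0 -0.3;-0.873 -1 0 0 0 0 -0.3;-0.873 -1 0 0 0 0 -0.3")

```text
clock: 2.98
position: [0.4675, 0.2903, 0.2503]
ee_rot: [-0.006, -3.141, -0.0]
force: [0.0, -0.2, 1.1]
grip_width: 0.0558
grasp_force: 0.0
```

Run:
```python
from h import *
w=grab("wrist"); save(w,"w1.png"); print(bot.observe()["position"],w["rvec"],w["tvec"])
np.savez("w1.npz",frame=w["frame"],mtx=w["mtx"],rvec=w["rvec"],tvec=w["tvec"],fish=True)
```

```text
[0.46677582 0.29112337 0.25023518] [-2.04747835 -2.04192014 -0.33574252] [-0.29007792 -0.484252    0.23053978]
```

View pics/w1.png

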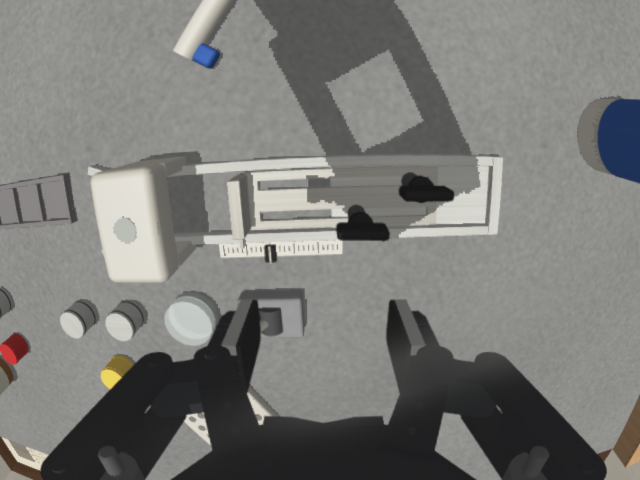

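The wrist view shows the stop wall at (238,209), the pointer tip at about (242,243), the marker clip at (270,253), and the knob bars at (363,230) and (427,193). I zoom in for exact pixels.

Run:
```python
from h import *
w=dict(np.load("w1.npz")); save(w,"w1c.png",(215,160,375,275),5)
```

```text
(no output)
```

View pics/w1c.png

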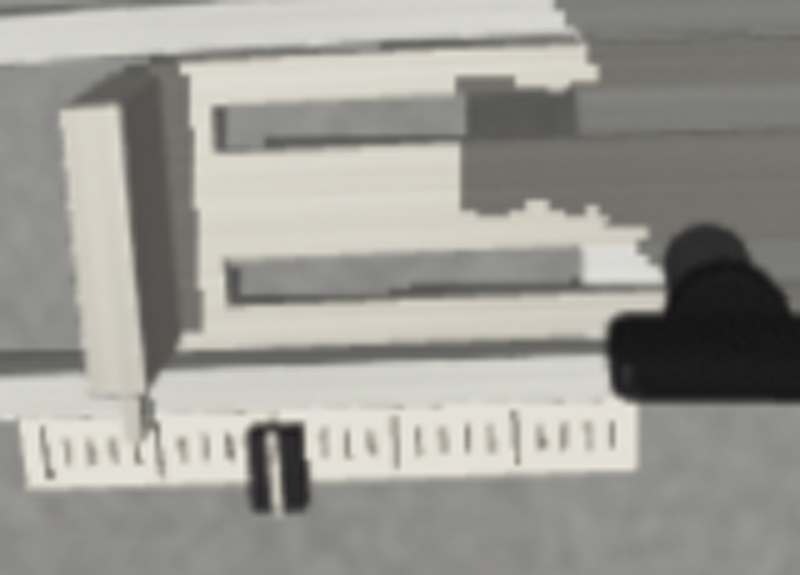

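Run:
```python
from h import *
w=dict(np.load("w1.npz")); w["fish"]=True
f=lambda c:(215+c[0]/5-.4,160+c[1]/5-.4)
for n,c,z in [("ptr",(141,438),.019),("mark",(274,428),.019),("mark2",(278,512),.019),("wallF-",(62,110),.045),("wallF+",(88,392),.045),("wallR-",(120,105),.045),("wallR+",(148,392),.045)]:
    print(n,at(w,f(c),z).round(4)[:2])
for n,c,z in [("far-",(501,157),.014),("far+",(497,234),.014),("headTL",(94,176),.095),("headTR",(160,167),.095),("headBL",(107,279),.095),("headBR",(166,281),.095)]:
    print(n,at(w,c,z).round(4)[:2])
x0=np.array([.4707,.029]);a=np.deg2rad(1.75);Rz=np.array([[np.cos(a),-np.sin(a)],[np.sin(a),np.cos(a)]])
for n,d,z in [("A",(16,295),.085),("B",(-16,350),.085),("ball",(128,171),.075),("mouth+",(44,0),.014),("far",(0,440),.014)]:
    q=x0+Rz@np.array(d)/1e3; print(n,q.round(4),proj(w,[*q,z]).round(1))
```

```text
ptr [0.5128 0.2061]
mark [0.5106 0.2341]
mark2 [0.529  0.2339]
wallF- [0.4399 0.2013]
wallF+ [0.4942 0.2024]
wallR- [0.4393 0.2123]
wallR+ [0.4942 0.2142]
far- [0.4161 0.4742]
far+ [0.5004 0.4794]
headTL [0.4208 0.0916]
headTR [0.4175 0.1585]
headBL [0.5174 0.0866]
headBR [0.5172 0.1504]
A [0.4777 0.3244] [366.5 233.8]
B [0.444  0.3783] [433.  194.4]
ball [0.5934 0.2038] [237.  343.5]
mouth+ [0.5147 0.0303] [102.1 247. ]
far [0.4573 0.4688] [493.2 195.2]
```

Call:
jog_arm(plan="0 -0.14 0 0 0 -0.03 -0.1;0 -0.277 0.1 0 0 -0.03 -0.1;0 -0.277 0.23 0 0 -0.03 -0.1;0 -0.277 0.36 0 0 -0.03 -0.1;0 -0.277 0.48 0 0 -0.03 -0.1;0 -0.277 0.58 0 0 -0.03 -0.1;0 -0.277 0.65 0 0 -0.03 -0.1;0 -0.277 0.69 0 0 -0.03 -0.1;0 -0.277 0.69 0 0 -0.03 -0.1;0 -0.277 0.69 0 0 -0.03 -0.1")

```text
clock: 3.87
position: [0.4666, 0.2112, 0.0427]
ee_rot: [-0.052, 3.141, 0.003]
force: [-0.4, 11.4, -1.6]
grip_width: 0.0466
grasp_force: 0.0
```

Call:
jog_arm(plan="0 0 0 0 0 0 0.5;0 0 0 0 0 0 1;0 0 0 0 0 0 1;0 0 0 0 0 0 1;0 0 0 0 0 0 1;0 0 0 0 0 0 1")

```text
clock: 4.37
position: [0.4665, 0.2084, 0.0435]
ee_rot: [0.052, -3.141, -0.0]
force: [-4.5, 3.1, 6.0]
grip_width: 0.0106
grasp_force: 59.3
```

Call:
jog_arm(plan="0 0.02 0 0 0 0 1;0 0.04 0 0 0 0 1;0 0.06 0 0 0 0 1;0 0.075 0 0 0 0 1;0 0.083 0 0 0 0 1;0 0.083 0 0 0 0 1;0 0.083 0 0 0 0 1")

```text
clock: 4.95
position: [0.4657, 0.2331, 0.0435]
ee_rot: [0.052, -3.141, 0.0]
force: [-4.9, 2.7, 6.7]
grip_width: 0.0108
grasp_force: 59.5
```

Run:
```python
from h import *
w=grab("wrist"); t=grab("top"); o=bot.observe();print(o["position"],o["force"])
for n,p in (("w2",w),("t2",t)): np.savez(n+".npz",**{k:p[k] for k in("frame","mtx","rvec","tvec","fish")})
x=proj(w,[.52,.234,.019]); print(x); x=x.round().astype(int)
a=cv2.resize(w["frame"][max(0,x[1]-60):x[1]+60,x[0]-60:x[0]+60],(480,480),interpolation=2)
x=proj(t,[.52,.234,.019]).round().astype(int)
b=cv2.resize(t["frame"][x[1]-20:x[1]+20,x[0]-20:x[0]+20],(320,480),interpolation=2)
cv2.imwrite("pics/w2.png",np.hstack([a,b])[:,:,::-1])
```

```text
[0.46574791 0.23306801 0.04355076] [-4.87296467  1.71415023  5.53686098]
[324.10280864 396.02527581]
```

View pics/w2.png

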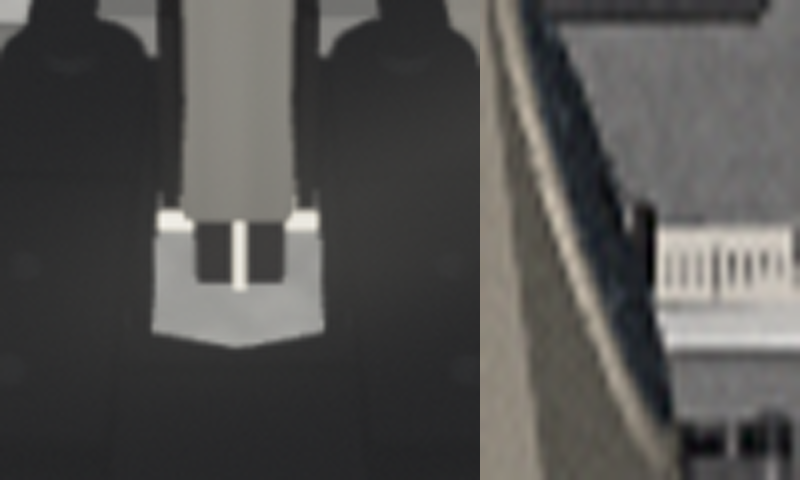

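The wrist view shows the mark line at crop (240,255), in line with the middle of the wall. The wall top hides the pointer. I release and look from above, with the camera level with the pointer so there is no parallax in y.

Call:
jog_arm(plan="0 0 0 0 0 0 0.4;0 0 0 0 0 0 0;0 0 0 0 0 0 -0.1;0 0 0 0 0 0 -0.1;0 0 -0.1 0 0 0 -0.1;0.03 0 -0.2 0 0 0 -0.1;0.05 0 -0.3 0 0 0 -0.3;0.05 0 -0.4 0 0 0 -0.3;0.05 0 -0.4 0 0 0 -0.3;0.05 0 -0.4 0 0 0 -0.3")

```text
clock: 5.88
position: [0.4523, 0.2331, 0.165]
ee_rot: [-0.053, 3.137, 0.003]
force: [-0.5, 0.2, -0.6]
grip_width: 0.0555
grasp_force: 0.0
```

Run:
```python
from h import *
w=grab("wrist"); o=bot.observe();print(o["position"],o["ee_rot"],o["force"])
np.savez("w3.npz",**{k:w[k] for k in("frame","mtx","rvec","tvec","fish")})
x=proj(w,[.51,.234,.019]); print(x); x=x.round().astype(int); print(x-50)
save(w,"w3.png",(x[0]-70,x[1]-50,x[0]+70,x[1]+50),5.6)
```

```text
[0.451436   0.23265048 0.16364172] [-5.29500361e-02  3.13977830e+00  8.64227717e-04] [-0.14530679 -0.29771907  0.27101562]
[323.25726111 296.22738475]
[273 246]
```

View pics/w3.png

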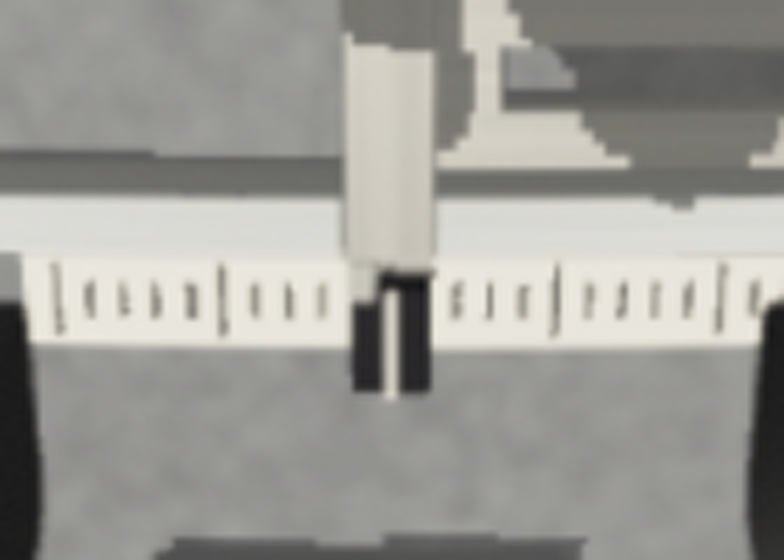

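Run:
```python
from h import *
for nm,c0,c1,r0,r1 in (("w3",311,334,289,318),("w1",236,254,236,254)):
    w=dict(np.load(nm+".npz")); g=w["frame"].mean(2).astype(int); print(nm,"cols",c0)
    for r in range(r0,r1): print(r,*g[r,c0:c1])
```

```text
w3 cols 311
289 215 213 195 170 189 194 194 195 197 199 199 199 197 193 191 192 193 193 189 177 205 215 216
290 217 215 202 182 189 194 193 195 197 199 200 199 197 193 191 191 192 193 189 178 206 216 217
291 218 217 207 188 190 193 192 195 196 197 199 198 196 193 191 191 192 194 190 189 210 217 218
292 222 222 217 205 193 187 185 186 184 182 190 187 186 192 192 192 192 194 193 208 219 222 222
293 227 228 226 220 199 185 184 183 173 159 160 152 158 176 177 177 177 178 180 202 222 227 227
294 228 228 228 222 205 194 194 192 177 142 106 91 108 126 127 127 128 128 133 158 214 227 228
295 225 228 227 222 206 196 195 193 171 112 58 48 56 63 63 62 62 65 93 166 217 227 227
296 215 227 227 222 206 196 194 192 167 104 43 34 34 30 30 29 30 31 87 208 226 227 221
297 204 226 227 222 206 196 194 191 160 98 57 77 74 43 28 28 28 27 88 212 227 226 197
298 202 226 228 223 206 194 192 189 159 102 103 160 154 81 42 38 38 38 89 212 227 225 192
299 202 226 228 223 204 165 160 157 130 89 124 189 178 90 45 41 40 40 90 212 227 225 193
300 202 226 227 220 179 106 93 92 78 68 127 194 181 92 46 42 42 41 90 212 
[... 2158 characters left out ...]
 223 223 223 223
245 223 223 221 212 197 195 184 137 126 132 126 210 223 223 223 223 223 223
246 222 221 221 214 198 194 185 146 155 188 135 210 223 223 222 221 222 223
247 210 195 210 215 199 195 184 157 184 212 146 211 222 222 203 187 209 222
248 198 168 198 217 210 200 176 193 211 216 148 209 222 221 182 151 194 221
249 198 161 190 220 219 206 161 216 222 218 155 198 220 220 190 158 195 221
250 203 162 181 220 222 207 147 216 223 219 163 179 215 221 208 170 194 221
251 213 181 179 220 222 207 138 204 222 219 164 171 213 222 219 179 191 221
252 221 203 188 220 222 212 160 181 220 219 168 153 209 222 221 197 203 221
253 223 221 220 222 223 222 219 220 222 221 188 160 209 222 223 221 221 223
```

The pointer is a roughly 4 mm strip flush with the stop's front face, at columns 315 to 320. The mark line is at column 322.4 and the front face is about 6.2 mm short of it. I regrip and slide 6 mm.

Call:
jog_arm(plan="-0.05 0 0.1 0 0 0 -0.1;-0.05 0 0.2 0 0 0 -0.1;-0.05 0 0.3 0 0 0 -0.1;-0.05 0 0.4 0 0 0 -0.1;-0.05 0 0.4 0 0 0 0.5;-0.05 0 0.4 0 0 0 1;-0.05 0 0.4 0 0 0 1;-0.05 0 0.4 0 0 0 1;-0.05 0 0.4 0 0 0 1;-0.05 0.01 0.4 0 0 0 1;-0.05 0.02 0.4 0 0 0 1;-0.05 0.02 0.4 0 0 0 1")

```text
clock: 6.93
position: [0.4659, 0.2394, 0.0437]
ee_rot: [-0.053, 3.141, 0.0]
force: [0.3, -1.3, -9.8]
grip_width: 0.0104
grasp_force: 60.4
```

Call:
jog_arm(plan="0 0 0 0 0 0 1;0 0 0 0 0 0 0.4;0 0 0 0 0 0 0;0 0 0 0 0 0 -0.1;0 0 0 0 0 0 -0.1;0 0 -0.1 0 0 0 -0.1;0.03 0 -0.2 0 0 0 -0.1;0.05 0 -0.3 0 0 0 -0.3;0.05 0 -0.4 0 0 0 -0.3;0.05 0 -0.4 0 0 0 -0.3;0.05 0 -0.4 0 0 0 -0.3")

```text
clock: 7.85
position: [0.4523, 0.2393, 0.1654]
ee_rot: [-0.053, 3.137, 0.004]
force: [0.9, 0.4, -0.1]
grip_width: 0.0555
grasp_force: 0.0
```

Run:
```python
from h import *
w=grab("wrist"); o=bot.observe();print(o["position"],o["ee_rot"],o["force"])
np.savez("w4.npz",**{k:w[k] for k in("frame","mtx","rvec","tvec","fish")})
x=proj(w,[.51,.234,.019]).round().astype(int); print(x)
g=w["frame"].mean(2).astype(int)
for r in range(x[1]-9,x[1]+11): print(r,*g[r,x[0]-16:x[0]+14])
# knobs crop
y=proj(w,[.46,.35,.08]); print(y); y=y.round().astype(int); save(w,"w4.png",(y[0]-80,y[1]-60,y[0]+80,y[1]+60),5);print(y-[80,60])
```

```text
[0.45135239 0.23881106 0.16394638] [-5.28350906e-02  3.13934488e+00  1.48994926e-03] [-0.37676992  0.61316945  0.27007472]
[316 296]
287 216 216 216 216 216 216 216 216 216 216 216 216 215 205 187 189 196 195 198 199 201 201 201 199 195 194 193 194 196 194
288 216 216 216 216 216 216 216 216 216 216 216 216 216 205 186 188 195 195 197 199 200 201 201 199 195 193 193 193 195 194
289 215 215 215 215 215 215 215 215 215 215 215 216 214 204 185 188 195 194 197 199 200 201 201 199 195 193 193 193 195 193
290 214 213 213 213 213 213 213 213 213 213 213 214 212 203 186 187 195 194 196 198 200 200 201 198 195 193 192 193 196 193
291 222 222 222 221 221 221 221 221 221 221 221 221 220 216 202 187 193 193 195 197 198 200 201 200 197 195 194 195 197 196
292 229 228 228 228 228 228 228 228 228 227 226 226 226 221 200 173 192 194 195 195 186 202 213 214 214 213 213 213 214 214
293 229 229 228 228 229 229 229 229 226 212 203 202 201 188 156 148 191 195 196 192 163 185 207 219 226 227 227 227 227 227
294 228 228 223 219 228 229 229 227 208 151 116 111 111 104 100 138 191 196 196 191 141 125 149 200
[... 751 characters left out ...]
 229 226 195 114 54 44 44 52 105 175 208 107 49 44 42 42 79 186 226 227 212 155 166 224 228
302 229 228 218 200 226 229 228 216 132 59 44 43 52 103 174 208 106 48 41 41 41 78 186 226 227 218 193 212 227 228
303 229 228 225 222 228 228 229 223 141 61 44 43 49 91 164 207 107 48 41 42 41 78 185 226 228 225 221 226 228 228
304 229 228 228 228 229 229 229 224 142 62 43 43 46 81 155 206 107 47 42 41 41 78 185 226 228 228 227 228 228 228
305 228 229 229 229 228 229 228 224 143 62 43 42 46 79 155 207 107 47 41 41 41 77 185 225 228 228 228 228 228 228
306 227 227 227 227 227 227 227 222 142 61 43 43 46 79 154 207 107 48 41 42 41 77 183 224 227 227 227 227 227 227
[492.11413378 272.71157833]
[412 213]
```

View pics/w4.png

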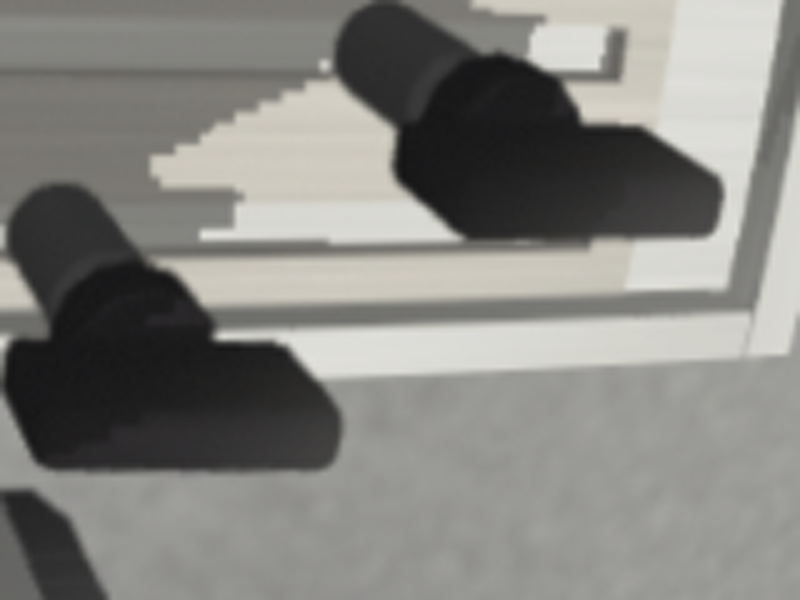

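The stop is set: the front face is at column 314.7 and the line at 314.6. The crop shows both knob bars, A around (190,420) and B around (590,185), nearly along dock y. I fit their poses by silhouette.

```bash
cat > knob.py <<'E'
from h import *
from scipy.optimize import minimize
def model(w,x,y,a,S=4):
    # a = bar direction: clockwise from world +y
    im=np.zeros((480*S,640*S),np.uint8)
    u=np.array([np.sin(a),np.cos(a)]);v=np.array([np.cos(a),-np.sin(a)])
    pts=[[x,y]+i*.022*u+j*.005*v for i in(-1,1) for j in(-1,1)]
    A=[proj(w,[*q,z]) for q in pts for z in(.059,.085)]
    t=np.linspace(0,6.28,24)
    B=[proj(w,[x+.012*np.cos(k),y+.012*np.sin(k),z]) for k in t for z in(.048,.06)]
    for P in(A,B):
        h=cv2.convexHull(((np.array(P)+.5)*S).astype(np.int32)); cv2.fillPoly(im,[h],1)
    return cv2.resize(im.astype(np.float32),(640,480),interpolation=cv2.INTER_AREA)
def fit(w,x0,thr=48,box=40):
    g=w["frame"].mean(2)
    dark=np.clip((thr+30-g)/60,0,1)*(w["frame"].std(2)<12)
    c=proj(w,[x0[0],x0[1],.07]).astype(int)
    sl=np.s_[max(0,c[1]-box):c[1]+box,max(0,c[0]-box):c[0]+box]
    f=lambda p:np.abs(model(w,p[0]/1e3,p[1]/1e3,p[2])[sl]-dark[sl]).sum()
    best=None
    for a in (0,.2):
        r=minimize(f,[x0[0]*1e3,x0[1]*1e3,a],method="Nelder-Mead",options=dict(initial_simplex=[[x0[0]*1e3+i,x0[1]*1e3+j,a+k] for i,j,k in((0,0,0),(8,0,0),(0,8,0),(0,0,.2))]))
        if best is None or r.fun<best.fun: best=r
    return best.x.round(2),round(best.fun,1)
E
python3 - <<'E'
from knob import *
for n in("w1","w4"):
    w=dict(np.load(n+".npz")); w["fish"]=True
    for k,x in(("A",(.478,.324)),("B",(.444,.378))): print(n,k,fit(w,x,box=28))
E
```

```text
w1 A (array([4.7730e+02, 3.1937e+02, 2.0000e-02]), np.float64(350.0))
w1 B (array([4.4418e+02, 3.7261e+02, 6.0000e-02]), np.float64(289.8))
w4 A (array([475.3, 311.4,   0. ]), np.float64(663.4))
w4 B (array([ 4.4088e+02,  3.5640e+02, -2.0000e-02]), np.float64(515.5))
```

Call:
jog_arm(plan="0 0 -0.05 0 0 0.1 -0.3;-0.03 0.05 -0.17 0 0 0.2 -0.3;-0.03 0.1 -0.17 0 0 0.3 -0.3;-0.03 0.1 -0.17 0 0 0.42 -0.3;-0.03 0.1 -0.17 0 0 0.54 -0.3;-0.03 0.1 -0.17 0 0 0.66 -0.3;-0.03 0.1 -0.17 0 0 0.78 -0.3;-0.03 0.1 -0.17 0 0 0.9 -0.3;-0.03 0.1 -0.17 0 0 1 -0.3;-0.03 0.1 -0.17 0 0 1 -0.3")

```text
clock: 8.73
position: [0.4583, 0.2685, 0.2127]
ee_rot: [-1.531, -2.742, 0.004]
force: [0.3, -0.9, -0.2]
grip_width: 0.0552
grasp_force: 0.0
```

Call:
jog_arm(plan="0 0 0 0 0 0.1 -0.3;0 0 0 0 0 0.2 -0.3;0 0 0 0 0 0.32 -0.3;0 0 0 0 0 0.44 -0.3;0 0 0 0 0 0.5 -0.3;0 0 0 0 0 0.5 -0.3;0 0 0 0 0 0.5 -0.3")

```text
clock: 9.32
position: [0.4586, 0.2687, 0.2134]
ee_rot: [-2.178, -2.264, 0.002]
force: [0.5, 0.5, 0.5]
grip_width: 0.0555
grasp_force: 0.0
```

Run:
```python
from knob import *
w=grab("wrist"); o=bot.observe();print(o["position"],o["ee_rot"],o["joint_pos"].round(2))
np.savez("w5.npz",**{k:w[k] for k in("frame","mtx","rvec","tvec","fish")})
for k,x in(("A",(.477,.321)),("B",(.444,.375))): print(k,proj(w,[*x,.085]).round(1),fit(w,x,box=30))
save(w,"w5.png",(160,60,480,300),2.5)
```

```text
[0.45867994 0.26869971 0.21360165] [-2.17834513e+00 -2.26327521e+00  1.73622088e-03] [0.53 0.25 1.87 0.   1.02 0.49]
A [352.5 162.2] (array([478.59, 320.82,  -0.  ]), np.float64(377.0))
B [306.6  80.8] (array([ 4.4589e+02,  3.7488e+02, -4.0000e-02]), np.float64(383.4))
```

View pics/w5.png

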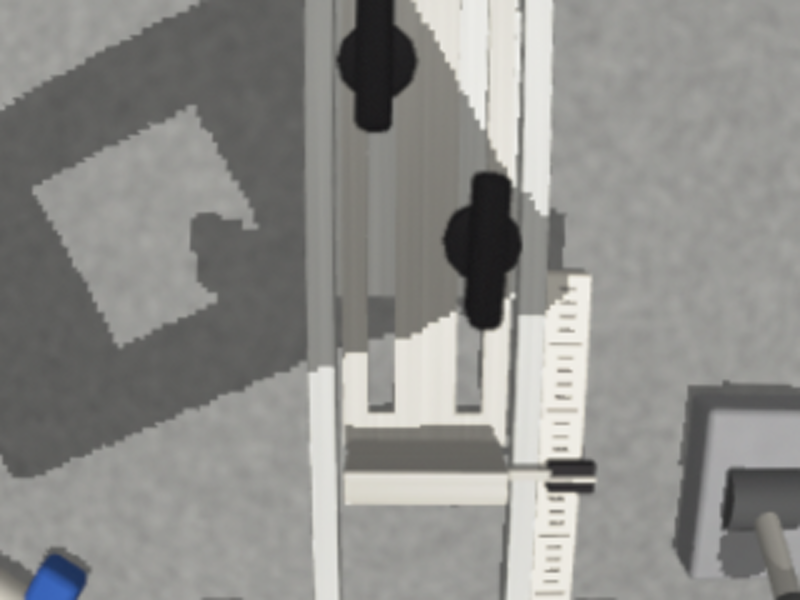

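Run:
```python
from h import *
w=dict(np.load("w5.npz")); w["fish"]=True
f=lambda c:(160+c[0]/2.5-.3,60+c[1]/2.5-.3)
for n,c,z in(("A top",(492,175),.085),("A bot",(485,326),.085),("Acol",(482,241),.06),("B bot",(373,129),.085),("Bcol",(377,62),.06),("B up",(377,10),.085),("rail",(313,250),.014),("rail2",(330,560),.014)): print(n,at(w,f(c),z).round(4))
```

```text
A top [0.4785 0.3433 0.085 ]
A bot [0.4789 0.3017 0.085 ]
Acol [0.4789 0.3228 0.06  ]
B bot [0.4463 0.3543 0.085 ]
Bcol [0.4458 0.3749 0.06  ]
B up [0.4461 0.3868 0.085 ]
rail [0.4242 0.313  0.014 ]
rail2 [0.432  0.1954 0.014 ]
```

Call:
jog_arm(plan="0.09 0.04 0 0 0 0.025 -0.3;0.177 0.074 0 0 0 0.025 -0.3;0.177 0.074 0.12 0 0 0.025 -0.3;0.177 0.074 0.25 0 0 0.025 -0.3;0.177 0.074 0.36 0 0 0.025 -0.3;0.177 0.074 0.437 0 0 0.025 -0.3;0.177 0.074 0.437 0 0 0.025 -0.3;0.177 0.074 0.437 0 0 0.025 0.5;0.177 0.074 0.437 0 0 0.025 1;0.177 0.074 0.437 0 0 0.025 1;0.177 0.074 0.437 0 0 0.025 1;0.177 0.074 0.437 0 0 0.025 1")

```text
clock: 10.37
position: [0.4789, 0.3233, 0.0853]
ee_rot: [-2.212, -2.229, -0.001]
force: [-8.5, 1.2, 10.5]
grip_width: 0.0084
grasp_force: 59.4
```

Call:
jog_arm(plan="0 0 0 0 0 0 1;0 0 0 0 0 0.1 1;0 0 0 0 0 0.2 1;0 0 0 0 0 0.3 1;0 0 0 0 0 0.4 1;0 0 0 0 0 0.5 1;0 0 0 0 0 0.6 1;0 0 0 0 0 0.7 1;0 0 0 0 0 0.8 1;0 0 0 0 0 0.9 1;0 0 0 0 0 1 1;0 0 0 0 0 1 1")

```text
clock: 11.37
position: [0.4788, 0.3233, 0.0853]
ee_rot: [-3.033, -0.814, -0.0]
force: [-7.7, 0.9, 10.7]
grip_width: 0.0084
grasp_force: 59.3
```

Call:
jog_arm(plan="0 0 0 0 0 0.1 1;0 0 0 0 0 0.2 1;0 0 0 0 0 0.3 1;0 0 0 0 0 0.34 1;0 0 0 0 0 0.38 1;0 0 0 0 0 0.38 1;0 0 0 0 0 0.38 1")

```text
clock: 11.95
position: [0.4787, 0.3233, 0.0853]
ee_rot: [-3.134, -0.214, -0.0]
force: [-8.2, 2.0, 11.7]
grip_width: 0.0087
grasp_force: 75.7
```

Run:
```python
from h import *
o=bot.observe();print(o["position"],o["ee_rot"],o["force"],o["moment"],o["grip_width"],np.rad2deg(2*np.arctan2(o["ee_rot"][1],o["ee_rot"][0])))
```

```text
[0.47867719 0.32328202 0.08529808] [-3.13383127e+00 -2.13946567e-01 -1.96669905e-04] [-8.20326186  1.97929468 11.66252542] [0.26850001 1.51058075 1.58730407] 0.008720639876937311 -352.188957869825
```

Call:
jog_arm(plan="0 0 0 0 0 0.36 0.5;0 0 0 0 0 0 0.4;0 0 0 0 0 0 0.4;0 0 -0.1 0 0 0 0.4;-0.03 -0.06 -0.2 0 0 -0.1 0.2;-0.084 -0.187 -0.2 0 0 -0.22 0;-0.084 -0.187 -0.2 0 0 -0.36 -0.2;-0.084 -0.187 -0.2 0 0 -0.5 -0.2;-0.084 -0.187 -0.2 0 0 -0.7 -0.2;-0.084 -0.187 -0.2 0 0 -0.9 -0.2;-0.084 -0.187 -0.2 0 0 -1 -0.2;-0.084 -0.187 -0.2 0 0 -1 -0.2")

```text
clock: 12.95
position: [0.4472, 0.3752, 0.1443]
ee_rot: [-2.662, -1.667, -0.002]
force: [0.0, -0.1, 0.3]
grip_width: 0.051
grasp_force: 0.0
```

Call:
jog_arm(plan="0 0 -0.1 0 0 -0.1 -0.2;0 0 -0.1 0 0 -0.22 -0.2;0 0 -0.1 0 0 -0.34 -0.2;0 0 -0.1 0 0 -0.44 -0.2;0 0 -0.1 0 0 -0.44 -0.2;0 0 -0.1 0 0 -0.44 -0.2")

```text
clock: 13.45
position: [0.4471, 0.3751, 0.1739]
ee_rot: [2.222, 2.221, 0.002]
force: [-0.3, -0.6, 0.1]
grip_width: 0.0511
grasp_force: 0.0
```

Run:
```python
from h import *
w=grab("wrist"); o=bot.observe();print(o["position"],o["ee_rot"])
np.savez("w6.npz",**{k:w[k] for k in("frame","mtx","rvec","tvec","fish")})
print([proj(w,[*x,.085]).round(1) for x in((.4787,.3233),(.446,.376))])
save(w,"w6.png",(200,120,440,420),2)
```

```text
[0.44705189 0.37501422 0.1737411 ] [2.22253796e+00 2.22021668e+00 1.30269889e-03]
[array([369.1, 326.5]), array([320.1, 253.1])]
```

View pics/w6.png

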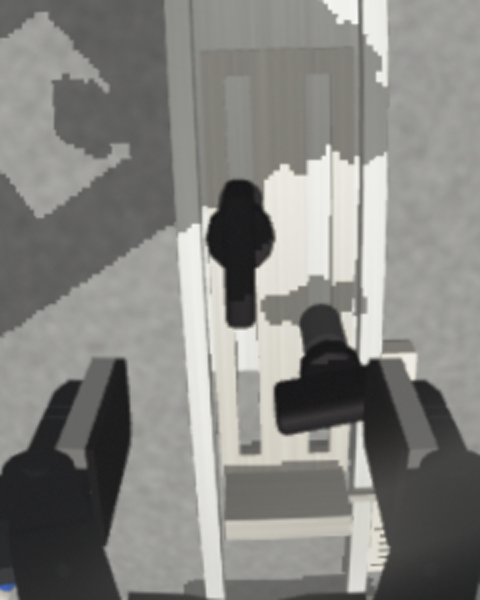

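Call:
jog_arm(plan="0.003 -0.003 0.1 0 0 0 -0.2;0.003 -0.003 0.2 0 0 0 -0.2;0.003 -0.003 0.3 0 0 0 -0.2;0.003 -0.003 0.3 0 0 0 -0.2;0.003 -0.003 0.3 0 0 0 0.5;0.003 -0.003 0.3 0 0 0 1;0.003 -0.003 0.3 0 0 0 1;0.003 -0.003 0.3 0 0 0 1;0.003 -0.003 0.3 0 0 0 1")

```text
clock: 14.25
position: [0.4452, 0.3767, 0.0854]
ee_rot: [-2.218, -2.222, -0.001]
force: [-9.9, 2.2, 9.6]
grip_width: 0.0085
grasp_force: 59.3
```

Call:
jog_arm(plan="0 0 0 0 0 0 1;0 0 0 0 0 0.1 1;0 0 0 0 0 0.2 1;0 0 0 0 0 0.3 1;0 0 0 0 0 0.4 1;0 0 0 0 0 0.5 1;0 0 0 0 0 0.6 1;0 0 0 0 0 0.7 1;0 0 0 0 0 0.8 1;0 0 0 0 0 0.9 1;0 0 0 0 0 1 1;0 0 0 0 0 1 1")

```text
clock: 15.25
position: [0.4446, 0.3769, 0.0854]
ee_rot: [-3.035, -0.805, 0.002]
force: [-11.5, 4.0, 9.7]
grip_width: 0.0084
grasp_force: 59.4
```

Call:
jog_arm(plan="0 0 0 0 0 0.1 1;0 0 0 0 0 0.2 1;0 0 0 0 0 0.3 1;0 0 0 0 0 0.34 1;0 0 0 0 0 0.38 1;0 0 0 0 0 0.38 1;0 0 0 0 0 0.38 1")

```text
clock: 15.83
position: [0.4445, 0.377, 0.0854]
ee_rot: [-3.134, -0.204, 0.002]
force: [-13.4, 5.9, 10.3]
grip_width: 0.0082
grasp_force: 77.6
```

Run:
```python
from h import *
o=bot.observe();print(o["position"],o["ee_rot"],o["force"],o["moment"],o["grip_width"],np.rad2deg(2*np.arctan2(o["ee_rot"][1],o["ee_rot"][0])))
```

```text
[0.44454422 0.37704686 0.08543779] [-3.13352872e+00 -2.04238669e-01  1.70958902e-03] [-13.3519693    5.93389258  10.31841364] [0.70877114 2.21441601 1.49901788] 0.008209475310438565 -352.5416449458797
```

Call:
jog_arm(plan="0 0 0 0 0 0 0.4;0 0 0 0 0 0 0.4;0 0 0 0 0 0 0.4;0 0 -0.12 0 0 0 0.3;0 0 -0.25 0 0 0 0;0.02 0.1 -0.38 0 0 -0.12 -0.3;0.04 0.2 -0.5 0 0 -0.24 -0.3;0.08 0.34 -0.5 0 0 -0.36 -0.3;0.1 0.48 -0.5 0 0 -0.48 -0.3;0.13 0.62 -0.5 0 0 -0.6 -0.3;0.15 0.76 -0.5 0 0 -0.72 -0.3;0.17 0.86 -0.5 0 0 -0.84 -0.3")

```text
clock: 16.83
position: [0.5243, 0.1437, 0.234]
ee_rot: [2.788, 1.447, 0.002]
force: [0.4, 0.3, -0.3]
grip_width: 0.0554
grasp_force: 0.0
```

Run:
```python
from h import *
o=bot.observe();a=2*np.arctan2(o["ee_rot"][1],o["ee_rot"][0]);print(o["position"],np.rad2deg(a))
t=grab("top");s=grab("scene");w=grab("wrist")
for n,p in (("t7",t),("s7",s),("w7",w)): np.savez(n+".npz",**{k:p[k] for k in("frame","mtx","rvec","tvec","fish")})
for nm,q in(("top",t),("scene",s),("wrist",w)):
    for r in masks_of(q,"can0")[:7]:
        m=r["mask"];c=q["frame"][m].mean(0).round(); ys,xs=np.nonzero(m); b=[xs.min(),xs.max(),ys.min(),ys.max()]
        print(nm,round(r["score"],2),np.round(r["pixel"],1),c,b,at(q,r["pixel"],.025).round(4)[:2])
save(t,"t7.png",(130,190,330,290),4)
```

```text
[0.52429214 0.14369416 0.23404426] 54.85854382852359
top 0.71 [322.1 159.3] [196. 164.  70.] [np.int64(315), np.int64(328), np.int64(152), np.int64(170)] [0.7011 0.0066]
top 0.68 [405.2 168.1] [155.  41.  39.] [np.int64(400), np.int64(416), np.int64(160), np.int64(175)] [ 0.6833 -0.1982]
top 0.6 [304.1 198.6] [173. 172. 169.] [np.int64(298), np.int64(313), np.int64(189), np.int64(204)] [0.6028 0.0488]
top 0.59 [340.5 195.6] [176. 174. 172.] [np.int64(331), np.int64(345), np.int64(187), np.int64(204)] [ 0.6119 -0.04  ]
top 0.55 [408.7 200.3] [156. 154. 152.] [np.int64(399), np.int64(417), np.int64(191), np.int64(208)] [ 0.6036 -0.2072]
scene 0.94 [302.  287.1] [113. 114. 109.] [np.int64(292), np.int64(310), np.int64(274), np.int64(297)] [ 0.6201 -0.0327]
scene 0.91 [216.2 313.9] [123.  22.  20.] [np.int64(204), np.int64(225), np.int64(300), np.int64(323)] [ 0.6949 -0.2031]
scene 0.9 [336.7 286.4] [114. 114. 110.] [np.int64(328), np.int64(347), np.int64(274), np.int64(297)] [0.6138 0.0414]
scene 0.71 [220.1 278.3] [113. 113. 109.] [np.int64(212), np.int64(231), np.int64(266), np.int64(290)] [ 0.6092 -0.2116]
scene 0.63 [316.1 322.9] [151. 129.  20.] [np.int64(308), np.int64(325), np.int64(311), np.int64(334)] [0.7025 0.0036]
wrist 0.92 [528.7 223.7] [194. 175.  83.] [np.int64(506), np.int64(552), np.int64(200), np.int64(244)] [0.6941 0.0064]
wrist 0.91 [478.9 295.6] [161. 161. 156.] [np.int64(460), np.int64(503), np.int64(270), np.int64(316)] [ 0.6094 -0.0323]
wrist 0.89 [567.  351.3] [150.  61.  59.] [np.int64(552), np.int64(586), np.int64(334), np.int64(370)] [ 0.6822 -0.1958]
wrist 0.67 [445.8 237.5] [179. 179. 175.] [np.int64(424), np.int64(470), np.int64(215), np.int64(263)] [0.609 0.048]
wrist 0.58 [530.6 376.4] [118. 118. 115.] [np.int64(519), np.int64(539), np.int64(368), np.int64(388)] [ 0.6225 -0.1947]
```

View pics/t7.png

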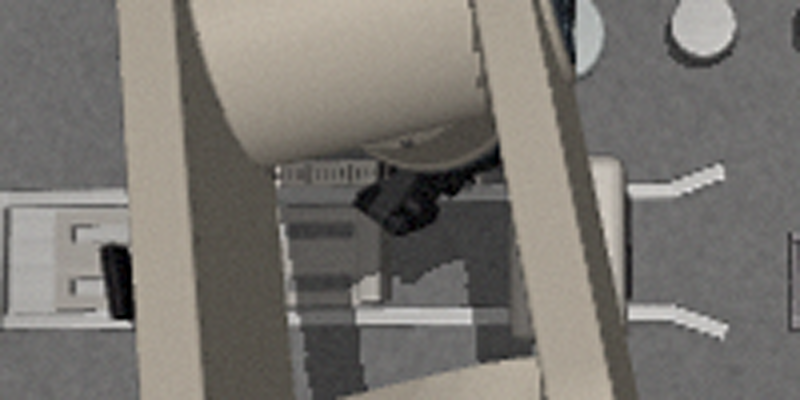

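Call:
jog_arm(plan="-0.12 0.12 0 0 0 -0.12 -0.5;-0.24 0.24 0 0 0 -0.24 -0.6;-0.34 0.34 0 0 0 -0.36 -0.6;-0.424 0.404 0 0 0 -0.48 -0.6;-0.424 0.404 0 0 0 -0.6 -0.6;-0.424 0.404 0 0 0 -0.6 -0.6;-0.424 0.404 0 0 0 -0.6 -0.6")

```text
clock: 17.72
position: [0.5489, -0.0282, 0.2331]
ee_rot: [-2.21, -2.233, -0.0]
force: [0.4, 0.6, -0.0]
grip_width: 0.0684
grasp_force: 0.0
```

```bash
cat > see.py <<'E'
from h import *
from scipy.optimize import least_squares
def cyl(q,x,y,zb=0):
    t=np.linspace(0,2*np.pi,40)
    P=np.array([proj(q,[x+.02*np.cos(k),y+.02*np.sin(k),z]) for k in t for z in(zb,zb+.036)])
    return np.array([P[:,0].min(),P[:,0].max(),P[:,1].min(),P[:,1].max()])
def cans(q,zb=0,verbose=True):
    out=[]
    for r in masks_of(q,"can0"):
        m=r["mask"]; c=q["frame"][m].mean(0)
        if np.ptp(c)>25 or r["score"]<.3 or c.mean()<80: continue
        ys,xs=np.nonzero(m); b=np.array([xs.min(),xs.max()+0,ys.min(),ys.max()])
        s=least_squares(lambda p:cyl(q,p[0],p[1],zb)-b,at(q,r["pixel"],.02)[:2],x_scale=.01)
        out.append((s.x.round(4),round(r["score"],2),np.abs(s.fun).max().round(1)))
        if verbose: print(out[-1])
    return out
def st():
    o=bot.observe();a=2*np.arctan2(o["ee_rot"][1],o["ee_rot"][0])
    print("tcp",o["position"].round(4),"toolx deg",np.rad2deg(a).round(2)%360,"F",o["force"].round(1),"w",o["grip_width"].round(4),round(o["clock"],1)); return o["position"],a
def to(x,y,z):
    p,a=st(); d=np.array([x,y])-p[:2]
    print("rows: ",((d@[np.cos(a),np.sin(a)])/.3).round(3),((d@[np.sin(a),-np.cos(a)])/.3).round(3),((p[2]-z)/.3).round(3))
E
python3 - <<'E'
from see import *
w=grab("wrist"); np.savez("w8.npz",**{k:w[k] for k in("frame","mtx","rvec","tvec","fish")})
st(); print("wrist");cans(w); t=grab("top"); print("top"); cans(t); s=grab("scene");print("scene");cans(s)
for r in masks_of(w,"tray")[:1]:
    m=r["mask"].astype(np.uint8); c=max(cv2.findContours(m,0,2)[0],key=cv2.contourArea); e=cv2.approxPolyDP(c,4,True)[:,0]
    for q in e: print(q,at(w,q,.012).round(4)[:2])
save(w,"w8.png")
E
```

```text
Traceback (most recent call last):
  File "see.py", line 19, in st
    print("tcp",o["position"].round(4),"toolx deg",np.rad2deg(a).round(2)%360,"F",o["force"].round(1),"w",o["grip_width"].round(4),round(o["clock"],1)); return o["position"],a
                                                                                                          ^^^^^^^^^^^^^^^^^^^^^
AttributeError: 'float' object has no attribute 'round'
```

```bash
sed -i 's/o\["grip_width"\].round(4)/round(float(o["grip_width"]),4)/' see.py
python3 - <<'E'
from see import *
w=grab("wrist"); np.savez("w8.npz",**{k:w[k] for k in("frame","mtx","rvec","tvec","fish")})
st(); print("wrist");cans(w); t=grab("top"); print("top"); cans(t); s=grab("scene");print("scene");cans(s)
for r in masks_of(w,"tray")[:1]:
    m=r["mask"].astype(np.uint8); c=max(cv2.findContours(m,0,2)[0],key=cv2.contourArea); e=cv2.approxPolyDP(c,4,True)[:,0]
    for q in e: print(q,at(w,q,.012).round(4)[:2])
save(w,"w8.png")
E
```

```text
tcp [ 0.5487 -0.027   0.2331] toolx deg 90.45999999999998 F [-0.3  0.6  0.4] w 0.0686 17.8
wrist
(array([0.6088, 0.0423]), 0.81, np.float64(1.0))
(array([ 0.6145, -0.0359]), 0.67, np.float64(1.1))
(array([ 0.6064, -0.2106]), 0.56, np.float64(1.6))
top
(array([ 0.6064, -0.2126]), 0.67, np.float64(3.1))
scene
(array([ 0.6121, -0.0355]), 0.92, np.float64(0.8))
(array([ 0.6053, -0.209 ]), 0.83, np.float64(0.7))
(array([0.6073, 0.0427]), 0.54, np.float64(0.8))
[201 192] [ 0.4305 -0.014 ]
[198 204] [ 0.4265 -0.026 ]
[212 308] [ 0.4299 -0.1414]
[218 313] [ 0.4361 -0.1474]
[225 303] [ 0.4454 -0.1345]
[242 306] [ 0.4641 -0.1375]
[245 344] [ 0.463  -0.1869]
[239 393] [ 0.4476 -0.2633]
[250 401] [ 0.4603 -0.2761]
[256 383] [ 0.4708 -0.2448]
[253 364] [ 0.4698 -0.2153]
[272 360] [ 0.4927 -0.2082]
[258 193] [ 0.4877 -0.0158]
```

View pics/w8.png

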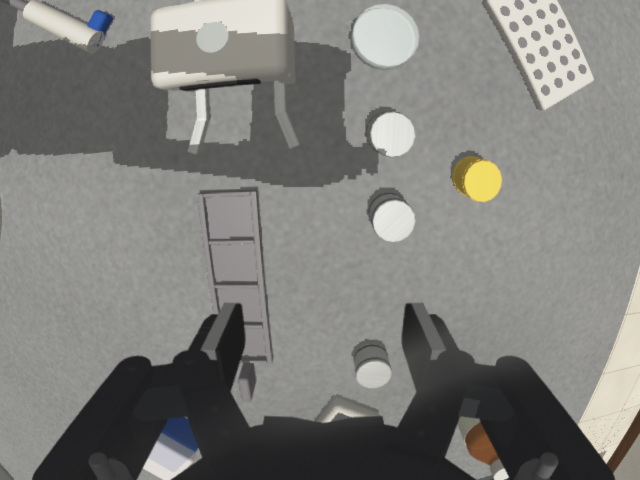

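This close view confirms three plain aluminium cans at (393,133), (393,220) and (374,373). Yellow, red and glass are excluded. I pick the first one.

Call:
jog_arm(plan="0.12 0.1 0 0 0 0 -1;0.23 0.2 0.05 0 0 0 -1;0.23 0.2 0.18 0 0 0 -1;0.23 0.2 0.31 0 0 0 -1;0.23 0.2 0.44 0 0 0 -1;0.23 0.2 0.56 0 0 0 -1;0.23 0.2 0.65 0 0 0 -1;0.23 0.2 0.677 0 0 0 -1;0.23 0.2 0.677 0 0 0 0;0.23 0.2 0.677 0 0 0 0.5;0.23 0.2 0.677 0 0 0 0.5;0.23 0.2 0.677 0 0 0 0.5")

```text
clock: 19.12
position: [0.6095, 0.0415, 0.0323]
ee_rot: [2.209, 2.231, 0.004]
force: [-1.5, -0.3, 41.3]
grip_width: 0.0387
grasp_force: 37.1
```

Call:
jog_arm(plan="0 0 -0.1 0 0 0 0.5;0 0 -0.2 0 0 0 0.5;0 -0.1 -0.3 0 0 0 0.5;-0.1 -0.2 -0.35 0 0 0 0.5;-0.2 -0.3 -0.35 0 0 0 0.5;-0.3 -0.42 -0.35 0 0 0 0.5;-0.4 -0.5 -0.35 0 0 0 0.5;-0.4 -0.5 -0.35 0 0 0 0.5;-0.4 -0.5 -0.35 0 0 0 0.5")

```text
clock: 19.87
position: [0.4581, -0.0816, 0.1365]
ee_rot: [2.213, 2.228, 0.001]
force: [1.5, -0.6, -2.3]
grip_width: 0.038
grasp_force: 60.5
```

```bash
cat > tray.py <<'E'
from see import *
def segs():
    L=[]; 
    for x in(-.03,.03): L.append(((x,-.1),(x,.1)))
    for y in(-.1,.1): L.append(((-.03,y),(.03,y)))
    return L
def trayfit(w,x0,mask):
    # edges of image near tray; chamfer between projected outline (z=.012 top & z=0) and mask-contour is weak: use edge distance
    g=cv2.GaussianBlur(w["frame"],(3,3),0); E=cv2.Canny(g,25,70)
    D=np.minimum(cv2.distanceTransform(255-E,cv2.DIST_L2,5),6)
    pts=[]
    for (a,b) in segs():
        for t in np.linspace(0,1,60): pts.append((np.array(a)*(1-t)+np.array(b)*t).tolist()+[.012])
    for yc in(-.0735,-.0245,.0245,.0735):
        for sx in(-.024,.024):
            for t in np.linspace(-.0225,.0225,15): pts.append([sx,yc+t,.012])
        for sy in(-.0225,.0225):
            for t in np.linspace(-.024,.024,15): pts.append([t,yc+sy,.012])
    pts=np.array(pts)
    def f(p):
        c,s=np.cos(p[2]),np.sin(p[2]); v=0;n=0
        for q in pts:
            u=proj(w,[p[0]/1e3+c*q[0]-s*q[1],p[1]/1e3+s*q[0]+c*q[1],q[2]])
            i,j=int(round(u[1])),int(round(u[0]))
            if 0<=i<480 and 0<=j<640 and mask[i,j]: v+=D[i,j];n+=1
        return v/max(n,1)
    best=None
    for dx in(-5,0,5):
        for dy in(-6,0,6):
            x=[x0[0]*1e3+dx,x0[1]*1e3+dy,x0[2]]
            r=minimize(f,x,method="Nelder-Mead",options=dict(maxfev=90,initial_simplex=[x,[x[0]+3,x[1],x[2]],[x[0],x[1]+3,x[2]],[x[0],x[1],x[2]+.02]]))
            if best is None or r.fun<best.fun: best=r
    return best.x.round(4),round(best.fun,2)
from scipy.optimize import minimize
E
python3 - <<'E'
from tray import *
st(); w=grab("wrist"); np.savez("w9.npz",**{k:w[k] for k in("frame","mtx","rvec","tvec","fish")}); 
M=np.ones((480,640),bool); M[300:]=False
w8=dict(np.load("w8.npz"));w8["fish"]=True
print("w8",trayfit(w8,(.4575,-.111,.025),M))
M[300:]=True; M[330:,:]=False
print("w9",trayfit(w,(.4575,-.111,.025),M))
print(proj(w,[.46,-.01,.01]),proj(w,[.46,-.21,.01]))
E
```

```text
tcp [ 0.4581 -0.0816  0.1365] toolx deg 90.39 F [ 1.5 -0.6 -2.3] w 0.038 19.9
w8 (array([ 4.630186e+02, -1.105210e+02,  5.310000e-02]), np.float64(0.86))
w9 (array([ 4.582392e+02, -1.273802e+02,  3.410000e-02]), np.float64(3.58))
[325.39015042 132.72177769] [322.97399179 378.49583129]
```

Run:
```python
from tray import *
import itertools
def run(w,M,x0,th,dil=0):
    g=cv2.GaussianBlur(w["frame"],(3,3),0); E=cv2.Canny(g,*th)
    D=np.minimum(cv2.distanceTransform(255-E,cv2.DIST_L2,5),5); D[~M]=np.nan
    pts=[]
    for a,b in segs(): pts+= [(np.array(a)*(1-t)+np.array(b)*t) for t in np.linspace(0,1,50)]
    pts=np.array(pts); best=[]
    for yaw in(0.0,.012,.025,.037,.05):
        c,s=np.cos(yaw),np.sin(yaw)
        for dx in np.arange(-6,6.1,1.):
            for dy in np.arange(-6,6.1,1.):
                P=np.c_[x0[0]+dx/1e3+c*pts[:,0]-s*pts[:,1],x0[1]+dy/1e3+s*pts[:,0]+c*pts[:,1]]
                v=[]
                for q in P:
                    u=proj(w,[*q,.012]).round().astype(int)
                    if 0<=u[1]<480 and 0<=u[0]<640: v.append(D[u[1],u[0]])
                best.append((np.nanmean(v),yaw,*(x0+np.array([dx,dy])/1e3).round(4)))
    best.sort(); return best[:4]
x0=np.array([.460,-.111])
for n,rows in(("w8",320),("w9",300)):
    w=dict(np.load(n+".npz"));w["fish"]=True
    M=np.ones((480,640),bool);M[rows:]=False
    if n=="w9": # exclude around held can
        M[230:,290:350]=False
    for b in run(w,M,x0,(15,45)): print(n,np.round(b,4))
    for r in masks_of(grab("wrist"),"tray")[:1] if n=="w9" else []:
        m=r["mask"]; 
        for row in (140,170,200,230,260):
            k=np.nonzero(m[row])[0]
            if len(k): print(row,k.min(),k.max(),at(w,(k.min()-.5,row),.012)[:2].round(4),at(w,(k.max()+.5,row),.012)[:2].round(4))
```

```text
w8 [ 0.7015  0.025   0.458  -0.115 ]
w8 [ 0.7199  0.025   0.461  -0.115 ]
w8 [ 0.7399  0.037   0.459  -0.115 ]
w8 [ 0.7562  0.      0.459  -0.115 ]
w9 [ 0.5906  0.037   0.458  -0.117 ]
w9 [ 0.6167  0.025   0.458  -0.117 ]
w9 [ 0.6832  0.012   0.457  -0.117 ]
w9 [ 0.7008  0.037   0.459  -0.117 ]
140 302 359 [ 0.4443 -0.0148] [ 0.4826 -0.0144]
170 272 361 [ 0.424  -0.0349] [ 0.4844 -0.0346]
200 274 360 [ 0.4249 -0.0557] [ 0.4844 -0.0553]
230 276 361 [ 0.4257 -0.0772] [ 0.4859 -0.0768]
260 278 360 [ 0.4264 -0.0997] [ 0.4861 -0.0993]
```

Run:
```python
from tray import *
w=dict(np.load("w9.npz"));w["fish"]=True
save(w,"w9.png",(220,90,430,290),3)
```

```text
(no output)
```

View pics/w9.png

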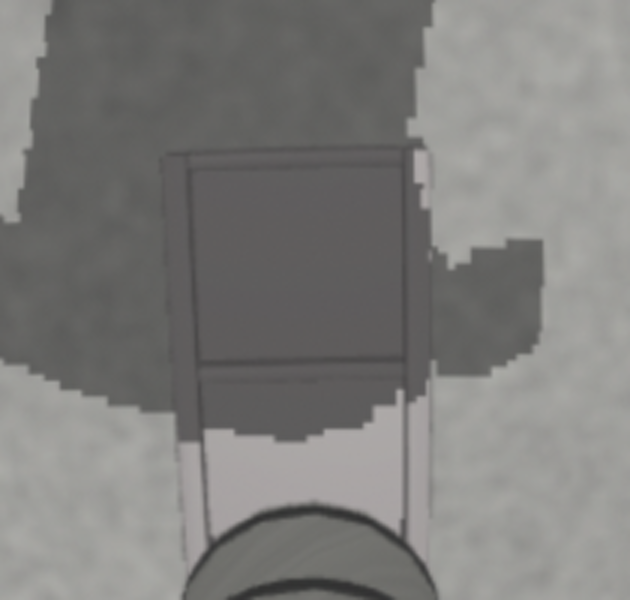

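The wrist crop shows the tray nose, with outer corners at crop (165,155) and (427,147). The front pocket has corners (190,169), (405,163), (200,361) and (405,358). The held can is at (310,560).

Run:
```python
from tray import *
w=dict(np.load("w9.npz"));w["fish"]=True
for n,c in(("NL",(165,155)),("NR",(427,147)),("pTL",(190,169)),("pTR",(405,163)),("pBL",(200,361)),("pBR",(405,358)),("L2",(182,560)),("R2",(433,560))):
    print(n,at(w,(220+c[0]/3-.33,90+c[1]/3-.33),.012).round(4)[:2])
# top of the held can: z = tcp-.0323+.036
z=bot.observe()["position"][2]+.0037
for c in((310,505),): print("can rim near",at(w,(220+c[0]/3-.33,90+c[1]/3-.33),z).round(4))
st()
```

```text
NL [ 0.4264 -0.0156]
NR [ 0.4842 -0.0135]
pTL [ 0.432  -0.0188]
pTR [ 0.4794 -0.0172]
pBL [ 0.4336 -0.0628]
pBR [ 0.4806 -0.0617]
L2 [ 0.428  -0.1126]
R2 [ 0.4893 -0.1122]
can rim near [ 0.4582 -0.048   0.1397]
tcp [ 0.4608 -0.0798  0.136 ] toolx deg 90.55 F [ 1.1  0.  -0.8] w 0.0381 20.0
```

Call:
jog_arm(plan="0.07 -0.013 0 0 0 -0.02 0.5;0.131 -0.013 0 0 0 -0.02 0.5;0.131 -0.013 0.1 0 0 -0.02 0.5;0.131 -0.013 0.2 0 0 -0.02 0.5;0.131 -0.013 0.26 0 0 -0.02 0.5;0.131 -0.013 0.29 0 0 -0.02 0.5;0.131 -0.013 0.31 0 0 -0.02 0.5;0.131 -0.013 0.322 0 0 -0.02 0.5;0.131 -0.013 0.322 0 0 -0.02 0.5;0.131 -0.013 0.322 0 0 -0.02 0.5")

```text
clock: 20.85
position: [0.4557, -0.0408, 0.0391]
ee_rot: [2.186, 2.255, 0.001]
force: [1.6, 0.1, -0.5]
grip_width: 0.0382
grasp_force: 60.5
```

Run:
```python
from tray import *
st()
```

```text
tcp [ 0.4557 -0.0408  0.0391] toolx deg 91.77 F [ 1.6  0.1 -0.5] w 0.0382 20.9
```

Call:
jog_arm(plan="0 0 0.005 0 0 0 0.5;0 0 0.009 0 0 0 0.5;0 0 0.009 0 0 0 0.2;0 0 0.009 0 0 0 -0.1;0 0 0.009 0 0 0 -0.3;0 0 0.009 0 0 0 -0.3;0 0 -0.1 0 0 0 -0.3;0 0 -0.2 0 0 0 -0.5;0.1 0 -0.32 0 0 0 -0.8;0.1 0 -0.45 0 0 0 -1;0.1 0 -0.55 0 0 0 -1;0.1 0 -0.55 0 0 0 -1")

```text
clock: 21.85
position: [0.4573, -0.0105, 0.2094]
ee_rot: [2.181, 2.251, 0.01]
force: [0.8, -0.7, 0.2]
grip_width: 0.0852
grasp_force: 0.0
```

Run:
```python
from tray import *
st(); w=grab("wrist"); np.savez("w10.npz",**{k:w[k] for k in("frame","mtx","rvec","tvec","fish")})
print("bench");cans(w); print("tray z");cans(w,.004); s=grab("scene");print("scene");cans(s)
to(.6133,-.0357,.034)
```

```text
tcp [ 0.4573 -0.0105  0.2094] toolx deg 91.8 F [ 0.8 -0.7  0.2] w 0.0852 21.9
bench
(array([ 0.6137, -0.0361]), 0.92, np.float64(1.3))
(array([ 0.4564, -0.0416]), 0.86, np.float64(0.6))
(array([ 0.5904, -0.2108]), 0.66, np.float64(14.1))
tray z
(array([ 0.6117, -0.0348]), 0.92, np.float64(1.7))
(array([ 0.4564, -0.0402]), 0.86, np.float64(1.0))
(array([ 0.5886, -0.2073]), 0.66, np.float64(14.3))
scene
(array([ 0.4546, -0.0416]), 0.65, np.float64(1.4))
(array([ 0.6121, -0.0355]), 0.61, np.float64(0.8))
(array([ 0.6065, -0.2088]), 0.57, np.float64(1.2))
tcp [ 0.453  -0.0109  0.2022] toolx deg 91.75 F [ 0.1  0.6 -0.7] w 0.0856 22.1
rows:  -0.099 0.532 0.561
```

Call:
jog_arm(plan="-0.03 0.13 0 0 0 0.02 -1;-0.06 0.26 0 0 0 0.02 -1;-0.09 0.4 0 0 0 0.02 -1;-0.099 0.532 0.05 0 0 0.02 -1;-0.099 0.532 0.18 0 0 0.02 -1;-0.099 0.532 0.31 0 0 0.02 -1;-0.099 0.532 0.43 0 0 0.02 -1;-0.099 0.532 0.52 0 0 0.02 -1;-0.099 0.532 0.56 0 0 0.02 -1;-0.099 0.532 0.56 0 0 0.02 -1;-0.099 0.532 0.56 0 0 0.02 -1")

```text
clock: 23.02
position: [0.614, -0.0357, 0.0349]
ee_rot: [-2.21, -2.231, 0.002]
force: [0.2, -0.1, 0.3]
grip_width: 0.0854
grasp_force: 0.0
```

Call:
jog_arm(plan="0 0 0 0 0 0 0;0 0 0 0 0 0 0.5;0 0 0 0 0 0 0.5;0 0 0 0 0 0 0.5;0 0 0 0 0 0 0.5;0 0 -0.1 0 0 0 0.5;0 0 -0.2 0 0 0 0.5;0 0 -0.3 0 0 0 0.5;0 0 -0.3 0 0 0 0.5")

```text
clock: 23.77
position: [0.618, -0.0358, 0.1319]
ee_rot: [2.206, 2.227, 0.01]
force: [1.7, 0.2, -0.7]
grip_width: 0.0378
grasp_force: 60.4
```

Run:
```python
from tray import *
to(.458,-.0895,.0405)
```

```text
tcp [ 0.618  -0.0358  0.1319] toolx deg 90.56 F [ 1.7  0.2 -0.7] w 0.0378 23.8
rows:  -0.174 -0.535 0.305
```

Call:
jog_arm(plan="-0.04 -0.13 0 0 0 -0.02 0.5;-0.08 -0.26 0 0 0 -0.02 0.5;-0.13 -0.39 0 0 0 -0.02 0.5;-0.174 -0.521 0 0 0 -0.02 0.5;-0.174 -0.521 0 0 0 -0.02 0.5;-0.174 -0.521 0.08 0 0 -0.02 0.5;-0.174 -0.521 0.16 0 0 -0.02 0.5;-0.174 -0.521 0.22 0 0 -0.02 0.5;-0.174 -0.521 0.25 0 0 -0.02 0.5;-0.174 -0.521 0.265 0 0 -0.02 0.5;-0.174 -0.521 0.265 0 0 -0.02 0.5;-0.174 -0.521 0.265 0 0 -0.02 0.5")

```text
clock: 24.77
position: [0.4591, -0.0894, 0.0464]
ee_rot: [2.187, 2.255, 0.001]
force: [-0.7, 0.2, -0.6]
grip_width: 0.0379
grasp_force: 60.7
```

Run:
```python
from tray import *
to(.458,-.0895,.0405)
```

```text
tcp [ 0.4591 -0.0894  0.0464] toolx deg 91.77 F [-0.7  0.2 -0.6] w 0.0379 24.8
rows:  -0.0 -0.004 0.02
```

Call:
jog_arm(plan="0 -0.004 0.01 0 0 0 0.5;0 -0.004 0.018 0 0 0 0.5;0 -0.004 0.024 0 0 0 0.5;0 -0.004 0.024 0 0 0 0.5;0 -0.004 0.024 0 0 0 0.2;0 -0.004 0.024 0 0 0 -0.1;0 -0.004 0.024 0 0 0 -0.3;0 -0.004 0.024 0 0 0 -0.3;0 -0.004 -0.1 0 0 0 -0.3;0 -0.004 -0.2 0 0 0 -0.5;0 0.05 -0.32 0 0 0 -0.8;0 0.15 -0.45 0 0 0 -1")

```text
clock: 25.77
position: [0.497, -0.0879, 0.1762]
ee_rot: [-2.186, -2.253, 0.003]
force: [2.4, -1.4, -0.7]
grip_width: 0.0844
grasp_force: 0.0
```

Call:
jog_arm(plan="-0.05 0.05 0 0 0 0.02 -1;-0.1 0.15 0 0 0 0.02 -1;-0.1 0.15 0 0 0 0.02 -1;-0.1 0.15 0 0 0 0.02 -1")

```text
clock: 26.1
position: [0.5458, -0.1172, 0.1747]
ee_rot: [2.211, 2.231, 0.0]
force: [-0.8, 0.1, -0.3]
grip_width: 0.0853
grasp_force: 0.0
```

Run:
```python
from tray import *
w=grab("wrist"); np.savez("w11.npz",**{k:w[k] for k in("frame","mtx","rvec","tvec","fish")})
print("bench");cans(w); print("tray z");cans(w,.004); s=grab("scene");print("scene");cans(s)
to(.606,-.2098,.034)
```

```text
bench
(array([ 0.6058, -0.2104]), 0.92, np.float64(2.6))
(array([ 0.4552, -0.0401]), 0.69, np.float64(1.0))
(array([ 0.4578, -0.0909]), 0.58, np.float64(0.9))
tray z
(array([ 0.6049, -0.2079]), 0.92, np.float64(3.0))
(array([ 0.4565, -0.0401]), 0.69, np.float64(1.4))
(array([ 0.4591, -0.0901]), 0.58, np.float64(1.3))
scene
(array([ 0.4532, -0.0891]), 0.63, np.float64(0.9))
(array([ 0.4546, -0.0404]), 0.6, np.float64(1.4))
tcp [ 0.5439 -0.1163  0.1746] toolx deg 90.57999999999998 F [-0.9  0.7  0.3] w 0.0854 26.4
rows:  -0.314 0.204 0.469
```

Call:
jog_arm(plan="-0.1 0.07 0 0 0 0 -0.5;-0.2 0.14 0 0 0 0 -0.5;-0.314 0.204 0 0 0 0 -0.5;-0.314 0.204 0 0 0 0 -0.5;-0.314 0.204 0.1 0 0 0 -0.5;-0.314 0.204 0.22 0 0 0 -0.5;-0.314 0.204 0.34 0 0 0 -0.5;-0.314 0.204 0.43 0 0 0 -0.5;-0.314 0.204 0.467 0 0 0 -0.5;-0.314 0.204 0.467 0 0 0 -0.5;-0.314 0.204 0.467 0 0 0 -0.5")

```text
clock: 27.27
position: [0.6071, -0.2102, 0.0353]
ee_rot: [-2.21, -2.232, 0.0]
force: [0.5, -0.5, 0.5]
grip_width: 0.064
grasp_force: 0.0
```

Call:
jog_arm(plan="0 0 0 0 0 0 0;0 0 0 0 0 0 0.5;0 0 0 0 0 0 0.5;0 0 0 0 0 0 0.5;0 0 0 0 0 0 0.5;0 0 -0.1 0 0 0 0.5;0 0 -0.2 0 0 0 0.5;0 0 -0.3 0 0 0 0.5;0 0 -0.3 0 0 0 0.5;0 0 -0.3 0 0 0 0.5;0 0 -0.3 0 0 0 0.5")

```text
clock: 28.18
position: [0.6071, -0.2103, 0.1256]
ee_rot: [2.21, 2.232, 0.001]
force: [-0.8, -0.1, -1.5]
grip_width: 0.0376
grasp_force: 60.4
```

Run:
```python
from tray import *
to(.4596,-.1385,.046)
```

```text
tcp [ 0.6071 -0.2103  0.1256] toolx deg 90.56 F [-0.8 -0.1 -1.5] w 0.0376 28.2
rows:  0.244 -0.489 0.265
```

Call:
jog_arm(plan="0.06 -0.12 0 0 0 -0.02 0.5;0.12 -0.24 0 0 0 -0.02 0.5;0.18 -0.36 0 0 0 -0.02 0.5;0.244 -0.489 0 0 0 -0.02 0.5;0.244 -0.489 0 0 0 -0.02 0.5;0.244 -0.489 0.08 0 0 -0.02 0.5;0.244 -0.489 0.16 0 0 -0.02 0.5;0.244 -0.489 0.22 0 0 -0.02 0.5;0.244 -0.489 0.25 0 0 -0.02 0.5;0.244 -0.489 0.265 0 0 -0.02 0.5;0.244 -0.489 0.265 0 0 -0.02 0.5;0.244 -0.489 0.265 0 0 -0.02 0.5")

```text
clock: 29.18
position: [0.4598, -0.1386, 0.0455]
ee_rot: [-2.187, -2.255, 0.0]
force: [-0.5, -0.1, 0.2]
grip_width: 0.0374
grasp_force: 60.6
```

Run:
```python
from tray import *
to(.4596,-.1385,.0395)
```

```text
tcp [ 0.4598 -0.1386  0.0455] toolx deg 91.75999999999999 F [-0.5 -0.1  0.2] w 0.0374 29.2
rows:  0.0 -0.001 0.02
```

Call:
jog_arm(plan="0 0 0.01 0 0 0 0.5;0 0 0.017 0 0 0 0.5;0 0 0.021 0 0 0 0.5;0 0 0.021 0 0 0 0.5;0 0 0.021 0 0 0 0.2;0 0 0.021 0 0 0 -0.1;0 0 0.021 0 0 0 -0.3;0 0 0.021 0 0 0 -0.3;0 0 -0.1 0 0 0 -0.3;0 0 -0.2 0 0 0 -0.3;-0.12 0 -0.32 0 0 0 -0.3;-0.25 0 -0.45 0 0 0 -0.3")

```text
clock: 30.18
position: [0.4612, -0.1971, 0.1656]
ee_rot: [-2.184, -2.258, 0.0]
force: [1.3, -0.2, -0.4]
grip_width: 0.0556
grasp_force: 0.0
```

Call:
jog_arm(plan="-0.06 0.01 0 0 0 0 -0.3;-0.06 0.01 0 0 0 0 -0.3;-0.06 0.01 0 0 0 0 -0.3;-0.06 0.01 0 0 0 0 -0.3")

```text
clock: 30.52
position: [0.4641, -0.2146, 0.1634]
ee_rot: [-2.186, -2.253, 0.001]
force: [0.7, 0.2, 0.2]
grip_width: 0.0554
grasp_force: 0.0
```

Run:
```python
from tray import *
w=grab("wrist"); np.savez("w12.npz",**{k:w[k] for k in("frame","mtx","rvec","tvec","fish")})
print("tray z");cans(w,.004); s=grab("scene");print("scene");cans(s,.004)
st(); print(proj(w,[.4625,-.232,.042]),proj(w,[.459,-.214,.012]))
save(w,"w12.png")
```

```text
tray z
(array([ 0.4566, -0.0561]), 0.98, np.float64(21.4))
(array([ 0.4586, -0.0899]), 0.95, np.float64(1.0))
(array([ 0.4611, -0.1387]), 0.57, np.float64(1.0))
scene
(array([ 0.4564, -0.0897]), 0.83, np.float64(1.0))
(array([ 0.4562, -0.0402]), 0.66, np.float64(0.9))
tcp [ 0.4646 -0.2144  0.1636] toolx deg 91.81 F [0.3 0.8 0.5] w 0.0554 30.7
[319.36515652 261.20740788] [315.83042404 224.86118784]
```

View pics/w12.png

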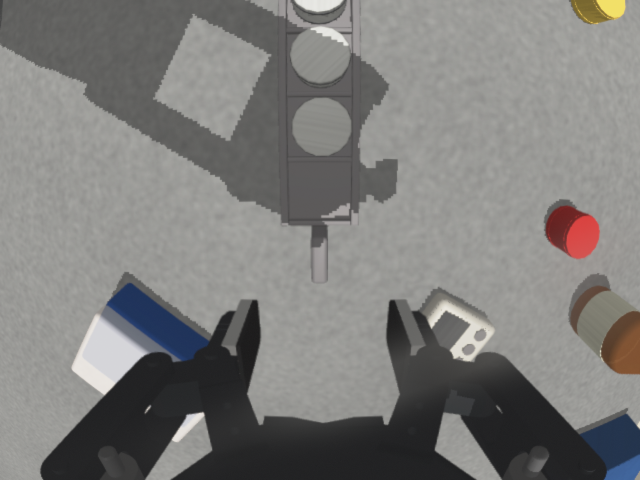

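The wrist view shows cans standing in the three nose-side pockets at (321,127), (321,55) and (318,5). The tab top is at (320,258), as predicted. I grip the tab.

Call:
jog_arm(plan="-0.058 -0.009 0.12 0 0 -0.003 -0.3;-0.058 -0.009 0.24 0 0 -0.003 -0.3;-0.058 -0.009 0.34 0 0 -0.003 -0.3;-0.058 -0.009 0.4 0 0 -0.003 -0.3;-0.058 -0.009 0.422 0 0 -0.003 -0.3;-0.058 -0.009 0.422 0 0 -0.003 0.3;-0.058 -0.009 0.422 0 0 -0.003 1;-0.058 -0.009 0.422 0 0 -0.003 1;-0.058 -0.009 0.422 0 0 -0.003 1;-0.058 -0.009 0.422 0 0 -0.003 1;-0.058 -0.009 0.422 0 0 -0.003 1")

```text
clock: 31.63
position: [0.4637, -0.2332, 0.0392]
ee_rot: [2.181, 2.258, 0.001]
force: [-1.3, 1.3, 7.7]
grip_width: 0.0105
grasp_force: 59.6
```

Run:
```python
from tray import *
st(); t=grab("top"); s=grab("scene"); print("scene");cans(s,.004)
# dock axis from w5 rail inner edges
w=dict(np.load("w5.npz"));w["fish"]=True
g=w["frame"].mean(2)
for row in (80,150,185,200,230,280): print(row,[int(v) for v in g[row,280:300]],"|",[int(v) for v in g[row,360:382]])
```

```text
tcp [ 0.4637 -0.2332  0.0392] toolx deg 91.98 F [-1.3  1.3  7.7] w 0.0105 31.6
scene
(array([ 0.4577, -0.0872]), 0.84, np.float64(1.4))
(array([ 0.4548, -0.0415]), 0.69, np.float64(1.4))
80 [95, 104, 135, 145, 146, 147, 148, 149, 149, 149, 149, 148, 134, 116, 114, 95, 45, 32, 32, 33] | [226, 224, 223, 223, 224, 226, 231, 226, 134, 126, 213, 228, 229, 229, 229, 230, 229, 228, 227, 227, 216, 171]
150 [96, 101, 123, 138, 140, 142, 141, 143, 147, 146, 143, 142, 134, 112, 123, 133, 129, 124, 121, 120] | [28, 27, 27, 27, 29, 32, 51, 83, 112, 139, 142, 142, 140, 140, 143, 143, 141, 140, 137, 120, 97, 94]
185 [95, 95, 105, 135, 139, 140, 139, 140, 142, 144, 143, 141, 134, 114, 97, 94, 99, 115, 118, 118] | [63, 138, 217, 208, 161, 113, 99, 123, 143, 151, 150, 148, 147, 150, 152, 150, 148, 152, 201, 230, 235, 235]
200 [90, 90, 101, 132, 139, 138, 138, 138, 141, 142, 142, 141, 137, 125, 113, 142, 141, 126, 129, 132] | [224, 224, 220, 181, 124, 102, 134, 196, 222, 223, 222, 221, 222, 225, 224, 223, 221, 210, 227, 235, 235, 235]
230 [157, 158, 155, 166, 213, 219, 219, 219, 220, 222, 223, 223, 221, 201, 138, 128, 150, 177, 146, 134] | [222, 217, 155, 109, 105, 158, 207, 221, 220, 219, 219, 221, 222, 222, 221, 222, 230, 234, 234, 234, 234, 232]
280 [154, 153, 153, 150, 157, 207, 218, 219, 219, 220, 221, 221, 221, 221, 211, 135, 129, 149, 155, 155] | [143, 102, 111, 180, 215, 219, 218, 219, 220, 220, 220, 220, 218, 206, 230, 233, 233, 232, 227, 225, 224, 225]
```

Run:
```python
from tray import *
w=dict(np.load("w5.npz"));w["fish"]=True
for r,l,rr in((80,292.3,369.6),(150,292.6,368.2),(185,292.7,367.0),(230,293.3,365),(280,294.4,362.7)):
    a=at(w,(l,r),.014);b=at(w,(rr,r),.014); print(r,a.round(4)[:2],b.round(4)[:2],(b-a)[0].round(4),((a+b)/2).round(4)[:2])
```

```text
80 [0.4285 0.3828] [0.4941 0.3858] 0.0656 [0.4613 0.3843]
150 [0.4307 0.3217] [0.4961 0.3245] 0.0654 [0.4634 0.3231]
185 [0.4316 0.2908] [0.497  0.2935] 0.0654 [0.4643 0.2921]
230 [0.4329 0.2493] [0.4981 0.2519] 0.0652 [0.4655 0.2506]
280 [0.4345 0.1994] [0.4998 0.2019] 0.0653 [0.4672 0.2007]
```

Call:
jog_arm(plan="0 0.015 0 0 0 0.002 1;0 0.03 0 0 0 0.002 1;0 0.045 0 0 0 0.002 1;0.02 0.058 0 0 0 0.002 1;0.05 0.058 0 0 0 0.002 1;0.08 0.058 0 0 0 0.002 1;0.12 0.058 0 0 0 0.002 1;0.16 0.058 0 0 0 0.002 1;0.19 0.058 0 0 0 0.002 1;0.21 0.058 0 0 0 0.002 1;0.22 0.058 0 0 0 0.002 1;0.22 0.058 0 0 0 0.002 1")

```text
clock: 32.78
position: [0.4797, -0.1663, 0.0392]
ee_rot: [2.182, 2.254, 0.002]
force: [1.4, 0.9, 7.2]
grip_width: 0.0106
grasp_force: 59.7
```

Run:
```python
from tray import *
p,a=st(); print("axis x at tcp y",.4672-(p[1]-.2007)*.0321); o=bot.observe(); print(o["moment"])
s=grab("scene"); cans(s,.004)
```

```text
tcp [ 0.4797 -0.1663  0.0392] toolx deg 91.86 F [1.4 0.9 7.2] w 0.0106 32.8
axis x at tcp y 0.4789806287910679
[ 0.02193239 -0.04910172  0.05291522]
(array([ 0.4743, -0.0234]), 0.78, np.float64(1.6))
(array([0.4726, 0.0271]), 0.66, np.float64(1.0))
```

Call:
jog_arm(plan="0.02 -0.002 0 0 0 0 1;0.05 -0.002 0 0 0 0 1;0.1 -0.002 0 0 0 0 1;0.15 -0.002 0 0 0 0 1;0.21 -0.002 0 0 0 0 1;0.27 -0.002 0 0 0 0 1;0.33 -0.002 0 0 0 0 1;0.39 -0.002 0 0 0 0 1;0.45 -0.002 0 0 0 0 1;0.5 -0.002 0 0 0 0 1;0.53 -0.002 0 0 0 0 1;0.55 -0.002 0 0 0 0 1")

```text
clock: 33.88
position: [0.4736, -0.001, 0.0392]
ee_rot: [2.181, 2.256, 0.003]
force: [0.6, -11.7, 10.4]
grip_width: 0.0104
grasp_force: 60.3
```

Run:
```python
from tray import *
p,a=st(); print("axis x at tcp y",.4672-(p[1]-.2007)*.0321); o=bot.observe(); print(o["moment"])
s=grab("scene"); cans(s,.004)
```

```text
tcp [ 0.4736 -0.001   0.0392] toolx deg 91.92 F [  0.6 -11.7  10.4] w 0.0104 33.9
axis x at tcp y 0.4736748319839933
[-1.69216225  0.07991743  0.05371871]
(array([0.4649, 0.1932]), 0.72, np.float64(1.0))
```

Call:
jog_arm(plan="0 0 0 0 0 0 1;0 0 0 0 0 0 1;0.005 0 0 0 0 0 1;0.01 0 0 0 0 0 1;0.01 0 0 0 0 0 1;0.01 0 0 0 0 0 1")

```text
clock: 34.48
position: [0.4736, 0.0013, 0.0392]
ee_rot: [2.183, 2.255, 0.003]
force: [-0.0, -6.8, 11.1]
grip_width: 0.0106
grasp_force: 60.3
```

Run:
```python
from tray import *
p,a=st(); o=bot.observe(); print(o["moment"])
s=grab("scene"); cans(s,.004)
for n in("stop_face","stop_pointer"):
    for r in masks_of(s,n)[:1]: ys,xs=np.nonzero(r["mask"]); print(n,r["score"],r["pixel"],xs.min(),xs.max(),ys.min(),ys.max())
```

```text
tcp [0.4736 0.0013 0.0392] toolx deg 91.86 F [-0.  -6.8 11.1] w 0.0106 34.5
[-1.08185123  0.07219104  0.15248941]
(array([0.4662, 0.1943]), 0.84, np.float64(1.6))
(array([0.471 , 0.1592]), 0.46, np.float64(7.1))
stop_face 0.67 [452.9, 240.6] 420 510 222 252
stop_pointer 0.68 [449.3, 242.8] 420 510 223 252
```

Call:
jog_arm(plan="0 0 -0.005 0 0 0 1;0.008 0 -0.005 0 0 0 1;0.016 0 -0.005 0 0 0 1;0.024 0 -0.005 0 0 0 1;0.03 0 -0.005 0 0 0 1;0.03 0 -0.005 0 0 0 1;0.03 0 -0.005 0 0 0 1")

```text
clock: 35.27
position: [0.4717, 0.0111, 0.0392]
ee_rot: [-2.185, -2.256, -0.0]
force: [-1.0, 2.7, 1.7]
grip_width: 0.0108
grasp_force: 59.1
```

Call:
jog_arm(plan="0.002 0 0 0 0 0 1;0.004 0 0 0 0 0 1;0.004 0 0 0 0 0 1")

```text
clock: 35.52
position: [0.4718, 0.0117, 0.0392]
ee_rot: [2.186, 2.257, -0.0]
force: [-0.2, -3.8, 1.6]
grip_width: 0.0112
grasp_force: 59.1
```

Call:
jog_arm(plan="0.002 0 0 0 0 0 1;0.004 0 0 0 0 0 1;0.004 0 0 0 0 0 1")

```text
clock: 35.77
position: [0.4718, 0.013, 0.0392]
ee_rot: [2.186, 2.256, 0.0]
force: [-0.5, -4.1, 1.4]
grip_width: 0.0109
grasp_force: 59.1
```

Call:
jog_arm(plan="0.002 0 0 0 0 0 1;0.003 0 0 0 0 0 1;0.003 0 0 0 0 0 1")

```text
clock: 36.02
position: [0.4717, 0.0132, 0.0392]
ee_rot: [2.185, 2.257, -0.001]
force: [-0.6, -11.3, 1.2]
grip_width: 0.0107
grasp_force: 59.1
```

Call:
jog_arm(plan="0 0 0 0 0 0 0.4;0 0 0 0 0 0 -0.1;0 0 0 0 0 0 -0.3;0 0 0 0 0 0 -0.3;0 0 -0.12 0 0 0 -0.3;0 0 -0.25 0 0 0 -0.3;0 0 -0.38 0 0 0 0;0 0 -0.5 0 0 0 0.5;0.12 0 -0.6 0 0 0 1;0.24 0 -0.6 0 0 0 1;0.36 0 -0.6 0 0 0 1;0.43 0 -0.6 0 0 0 1")

```text
clock: 37.02
position: [0.4677, 0.1459, 0.2203]
ee_rot: [2.185, 2.257, 0.004]
force: [0.0, -0.8, -0.2]
grip_width: 0.0001
grasp_force: 0.0
```

Call:
jog_arm(plan="0 0 0 0 0 0 1;0 0 0 0 0 0 1;0 0 0 0 0 0 1")

```text
clock: 37.27
position: [0.4672, 0.1427, 0.219]
ee_rot: [-2.185, -2.257, 0.001]
force: [0.1, 0.0, -0.0]
grip_width: 0.0001
grasp_force: 0.0
```

Run:
```python
from tray import *
st(); w=grab("wrist"); np.savez("w13.npz",**{k:w[k] for k in("frame","mtx","rvec","tvec","fish")})
g=w["frame"].mean(2)
# profile along the channel axis at z=.012 (nose top / face) for dock x = 0, +-15 mm
for off in(-.024,-.015,.015,.024):
    r=[]
    for y in np.arange(.216,.250,.001):
        u=proj(w,[.4672-(y-.2007)*.0321+off,y,.012]); r.append(int(cv2.getRectSubPix(g.astype(np.float32),(1,1),tuple(map(float,u)))[0,0]))
    print(off,r)
print("cans");cans(w,.004); print("knobs px",proj(w,[.4788,.3233,.085]),proj(w,[.4445,.377,.085]))
```

```text
tcp [0.4672 0.1427 0.219 ] toolx deg 91.86000000000001 F [ 0.1  0.  -0. ] w 0.0001 37.3
-0.024 [87, 87, 86, 86, 86, 86, 87, 87, 87, 87, 86, 82, 83, 88, 88, 86, 94, 110, 115, 115, 116, 117, 118, 117, 117, 117, 118, 119, 120, 115, 119, 123, 122, 123]
-0.015 [132, 132, 133, 130, 119, 97, 86, 87, 88, 89, 88, 84, 82, 87, 89, 87, 90, 105, 115, 115, 116, 118, 118, 118, 117, 117, 117, 119, 120, 119, 119, 122, 122, 123]
0.015 [128, 122, 112, 97, 88, 87, 88, 88, 88, 88, 88, 88, 83, 80, 86, 89, 87, 91, 105, 116, 116, 117, 119, 120, 121, 120, 118, 119, 120, 121, 120, 119, 122, 124]
0.024 [91, 91, 92, 102, 127, 147, 151, 151, 152, 152, 152, 152, 152, 153, 153, 153, 137, 122, 156, 193, 206, 212, 215, 215, 215, 213, 209, 207, 207, 207, 193, 138, 129, 145]
cans
(array([0.4677, 0.1588]), 0.81, np.float64(3.9))
(array([0.4657, 0.206 ]), 0.78, np.float64(0.8))
knobs px [347.9765774  -17.44466889] [301.39181999 -81.15388565]
```

Run:
```python
from tray import *
w=dict(np.load("w13.npz"));w["fish"]=True; g=w["frame"].mean(2).astype(np.float32)
for d in(.040,.044,.047,.049,.052,.055,.058):
    r=[]
    for s in np.arange(-.010,.0101,.001):
        y=.2335+s; x=.4672-(y-.2007)*.0321+d
        u=proj(w,[x,y+d*.0321,.019]); r.append(int(cv2.getRectSubPix(g,(1,1),tuple(map(float,u)))[0,0]))
    print(d,r)
to(.5948,.150,.22); to(.5948,.150,.084)
```

```text
0.04 [215, 214, 214, 214, 215, 215, 215, 215, 209, 197, 210, 211, 212, 216, 216, 215, 215, 215, 216, 216, 215]
0.044 [230, 230, 224, 202, 190, 188, 186, 177, 160, 192, 210, 211, 203, 179, 198, 228, 230, 230, 229, 229, 229]
0.047 [229, 230, 212, 89, 59, 58, 66, 129, 215, 199, 107, 96, 86, 82, 161, 222, 227, 197, 187, 223, 229]
0.049 [229, 229, 214, 90, 59, 58, 68, 133, 212, 194, 80, 53, 54, 70, 158, 221, 226, 177, 168, 224, 229]
0.052 [229, 228, 207, 91, 57, 56, 66, 132, 196, 156, 69, 52, 53, 67, 151, 221, 227, 187, 180, 227, 229]
0.055 [229, 228, 200, 100, 56, 55, 62, 128, 196, 155, 77, 53, 51, 62, 140, 224, 229, 229, 229, 229, 229]
0.058 [159, 160, 136, 79, 55, 54, 57, 120, 200, 153, 78, 52, 50, 51, 69, 130, 157, 157, 156, 155, 157]
tcp [0.4674 0.1421 0.219 ] toolx deg 91.77999999999997 F [-0.1 -0.5  0.4] w 0.0003 37.4
rows:  0.013 0.425 -0.003
tcp [0.4674 0.1421 0.219 ] toolx deg 91.77999999999997 F [-0.1 -0.5  0.4] w 0.0003 37.4
rows:  0.013 0.425 0.45
```

Pointer and line still agree, and the tray nose is against the stop with no gap. Now the run switch.

Call:
jog_arm(plan="0.013 0.1 0 0 0 0 1;0.013 0.22 0 0 0 0 1;0.013 0.34 0 0 0 0 1;0.013 0.425 0 0 0 0 1;0.013 0.425 0.1 0 0 0 1;0.013 0.425 0.22 0 0 0 1;0.013 0.425 0.34 0 0 0 1;0.013 0.425 0.42 0 0 0 1;0.013 0.425 0.45 0 0 0 1;0.013 0.425 0.45 0 0 0 1;0.013 0.425 0.45 0 0 0 1")

```text
clock: 38.28
position: [0.5954, 0.1503, 0.0847]
ee_rot: [2.187, 2.256, 0.0]
force: [1.2, -0.4, 0.5]
grip_width: 0.0002
grasp_force: 0.0
```

Call:
jog_arm(plan="0.04 0 0 0 0 0 1;0.08 0 0 0 0 0 1;0.12 0 0 0 0 0 1;0.16 0 0 0 0 0 1;0.2 0 0 0 0 0 1;0.24 0 0 0 0 0 1;0.265 0 0 0 0 0 1;0.28 0 0 0 0 0 1;0.28 0 0 0 0 0 1")

```text
clock: 39.03
position: [0.5918, 0.236, 0.0839]
ee_rot: [-2.184, -2.257, 0.0]
force: [0.1, -0.3, 0.5]
grip_width: -0.0002
grasp_force: 0.0
```

Call:
jog_arm(plan="0.005 0 0 0 0 0 1;0.01 0 0 0 0 0 1;0.01 0 0 0 0 0 1")

```text
clock: 39.28
position: [0.592, 0.2371, 0.084]
ee_rot: [2.186, 2.256, -0.002]
force: [0.0, -1.8, -0.6]
grip_width: -0.0001
grasp_force: 1.0
```

Run:
```python
from tray import *
st()
for n in("wrist","top"):
    w=grab(n)
    for r in masks_of(w,"run_tip")[:3]+search_frame(w,"run_tip")[:3]: print(n,round(r["score"],2),np.round(r["pixel"],1))
    g=w["frame"].max(2)
    print("start",proj(w,[.5947,.2029,.075]).round(1),"end",proj(w,[.5929,.2609,.075]).round(1))
```

```text
tcp [0.592  0.2371 0.084 ] toolx deg 91.81 F [ 0.  -1.8 -0.6] w -0.0001 39.3
wrist 0.7 [327.5 277.6]
wrist 0.66 [328.2 278.9]
wrist 0.6 [322.4 407.8]
start [325.7 385.3] end [326.5 270.2]
start [237.4 197.4] end [212.4 197.6]
```

Call:
jog_arm(plan="0.005 0 0 0 0 0 1;0.01 0 0 0 0 0 1;0.01 0 0 0 0 0 1")

```text
clock: 39.83
position: [0.5919, 0.2378, 0.0839]
ee_rot: [2.183, 2.256, -0.007]
force: [1.6, -17.7, 1.3]
grip_width: 0.0
grasp_force: 8.9
```

Call:
jog_arm(plan="0.003 0 0 0 0 0 1;0.006 0 0 0 0 0 1;0.006 0 0 0 0 0 1")

```text
clock: 40.08
position: [0.5918, 0.2381, 0.0839]
ee_rot: [2.182, 2.255, -0.009]
force: [2.1, -25.9, 2.5]
grip_width: 0.0003
grasp_force: 12.7
```

Call:
jog_arm(plan="-0.03 0 0 0 0 0 1;-0.1 0 0 0 0 0 1;-0.2 0 0 0 0 0 1;-0.25 0 0 0 0 0 1;-0.25 0 -0.13 0 0 0 1;-0.25 0 -0.26 0 0 0 1;-0.25 0 -0.4 0 0 0 1;-0.25 0 -0.5 0 0 0 1;-0.25 0 -0.5 0 0 0 1;-0.25 0 -0.5 0 0 0 1")

```text
clock: 40.92
position: [0.5957, 0.1683, 0.2367]
ee_rot: [2.185, 2.255, 0.008]
force: [0.3, -0.2, 0.0]
grip_width: -0.0002
grasp_force: 0.0
```

Run:
```python
from tray import *
st()
w=grab("wrist"); s=grab("scene"); t=grab("top")
for n,q in(("w",w),("s",s),("t",t)):
    print(n,"ball",[np.round(r["pixel"],1).tolist() for r in search_frame(q,"run_tip")[:2]],"start",proj(q,[.5947,.2029,.075]).round(1),"end",proj(q,[.5929,.2609,.075]).round(1)); cans(q,.004)
g=w["frame"].mean(2).astype(np.float32)
for d in(.044,.055):
    r=[]
    for k in np.arange(-.010,.0101,.001):
        y=.2335+k; x=.4672-(y-.2007)*.0321+d
        r.append(int(cv2.getRectSubPix(g,(1,1),tuple(map(float,proj(w,[x,y+d*.0321,.019]))))[0,0]))
    print(d,r)
from knob import model
# clamp bars: dark fraction along the expected bar direction at 80 deg, both cameras
for nm,(x,y) in(("A",(.4788,.3233)),("B",(.4445,.377))):
    for deg in(60,65,70,75,80,85,90):
        a=np.deg2rad(deg-1.84); u=np.array([np.sin(a),np.cos(a)]); v=[]
        for k in np.linspace(-.021,.021,15):
            c=proj(w,[x+k*u[0],y+k*u[1],.085]); 
            if 0<c[1]<479: v.append(cv2.getRectSubPix(g,(1,1),tuple(map(float,c)))[0,0])
        print(nm,deg,np.mean(v).round(0) if v else None,end="; ")
```

```text
tcp [0.5957 0.1683 0.2367] toolx deg 91.81 F [ 0.3 -0.2  0. ] w -0.0002 40.9
w ball [[321.2, 112.9]] start [321.2 179.3] end [321.3 104.2]
(array([0.4691, 0.159 ]), 0.77, np.float64(2.9))
(array([0.4659, 0.2054]), 0.73, np.float64(1.7))
s ball [[443.7, 272.5]] start [415.4 270.2] end [443.4 271. ]
(array([0.4669, 0.207 ]), 0.53, np.float64(2.1))
t ball [] start [237.4 197.4] end [212.4 197.6]
0.044 [162, 164, 166, 167, 172, 181, 188, 187, 187, 193, 197, 196, 186, 174, 180, 187, 191, 193, 191, 185, 182]
0.055 [224, 223, 168, 84, 53, 49, 55, 109, 204, 123, 61, 49, 49, 62, 141, 220, 224, 201, 194, 217, 225]
A 60 108.0; A 65 100.0; A 70 89.0; A 75 63.0; A 80 48.0; A 85 58.0; A 90 77.0; B 60 None; B 65 None; B 70 None; B 75 None; B 80 None; B 85 None; B 90 None;
```

```bash
python3 -c "
from cell import bot
print(bot.job_done())"
```

```text
the job is handed in; nothing more can be done
None
```

The job is done and handed in: stop set on the mark, both clamps turned to the end of their travel, three canisters in the tray, tray against the stop, run switch on. The final check measured clamp A at about 80°, but clamp B was out of view; I rely on the firm end stop felt while turning it and an earlier picture.

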